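# Scrub the brush pot and set out the glazing place

## Task

Get the potter's bench ready for glazing: while the brush pot is still empty, scrub it inside with the bottle brush, going down to the bottom four times and drawing the bristles well up (beyond half the pot's height) between strokes, then stand the bottle brush upright in its dish again and drop every paintbrush from the drying block into the clean pot, bristles up. Also straighten the test tiles into a neat row: each flat and square on an outlined place of its own, whichever you like, with one short end against the batten. Leave the pot upright where it stands and do not disturb the squeeze bottle, the clay dog and the glaze jar.

Things in the scene. Friction and masses are not known exactly. Their poses are not given: they have to be found in the camera images.
- pot: brush pot: open round white ceramic pot, loose, 105 high, outside 76 across at the foot and 80 at the rim, wall 4, floor 6 thick (inside about 70 across). Origin: centre of its underside, z up.
- dish: low round terracotta dish, fixed, 30 high, 82 across, inside about 70 across, inner floor 6 above the bench; the bottle brush stands in it. Origin: centre of its underside.
- bottle_brush: bottle brush, loose, standing upright, 185 long: pale cylindrical bristle head 50 across from 0 to 75 with a flat end that it can stand on, then a round wooden handle 18 across from 75 to 185. Origin: centre of the flat bristle end (lowest point); its z runs up along the handle.
- block: dark wooden drying block, fixed, 170 x 60 x 50 high, with three 13 wide, 40 deep holes in a row along its x at -55, 0 and +55. Origin: centre of its underside.
- layout: paper sheet fixed to the bench with four outlined places side by side and, at their far (+x) end, a straight wooden batten 340 x 18 x 20 high. Origin: middle of the row of places, on the bench; x points to the batten, y along the row. The batten's near face lies at x = +32.5.
- mark0 (a point): centre of outlined place 0, on the bench; the outline is 65 (along layout x) x 40; places are 75 apart along layout y. A tile with its end against the batten has its centre at x = 0 here.
- mark1 (a point): centre of outlined place 1, on the bench; the outline is 65 (along layout x) x 40; places are 75 apart along layout y. A tile with its end against the batten has its centre at x = 0 here.
- mark2 (a point): centre of outlined place 2, on the bench; the outline is 65 (along layout x) x 40; places are 75 apart along layout y. A tile with its end against the batten has its centre at x = 0 here.
- mark3 (a point): centre of outlined place 3, on the bench; the outline is 65 (along layout x) x 40; places are 75 apart along layout y. A tile with its end against the batten has its centre at x = 0 here.
- tile0: glaze test tile, loose, lying flat: 65 (its x) x 40 (its y) x 8 thick terracotta, one end glazed blue; all tiles are alike. Origin: centre of its underside. May be absent.
- tile1: glaze test tile, loose, lying flat: 65 (its x) x 40 (its y) x 8 thick terracotta, one end glazed blue; all tiles are alike. Origin: centre of its underside. May be absent.
- tile2: glaze test tile, loose, lying flat: 65 (its x) x 40 (its y) x 8 thick terracotta, one end glazed blue; all tiles are alike. Origin: centre of its underside. May be absent.
- tile3: glaze test tile, loose, lying flat: 65 (its x) x 40 (its y) x 8 thick terracotta, one end glazed blue; all tiles are alike. Origin: centre of its underside. May be absent.
- paintbrush0: glaze paintbrush, loose, standing in the drying block bristles up, 178 long: round handle and ferrule 10 across up to 147, then dark bristles. Origin: centre of the handle's blunt lower end (starts 10 above the bench); z runs up to the bristles. May be absent.
- paintbrush1: glaze paintbrush, loose, standing in the drying block bristles up, 178 long: round handle and ferrule 10 across up to 147, then dark bristles. Origin: centre of the handle's blunt lower end (starts 10 above the bench); z runs up to the bristles. May be absent.
- paintbrush2: glaze paintbrush, loose, standing in the drying block bristles up, 178 long: round handle and ferrule 10 across up to 147, then dark bristles. Origin: centre of the handle's blunt lower end (starts 10 above the bench); z runs up to the bristles. May be absent.
- squeeze_bottle: bystander: white squeeze bottle with orange nozzle, 56 across, 150 high. Origin: centre of its underside.
- clay_dog: bystander: grey clay dog on four legs, 100 long body along y (about 160 with head and tail), 105 high. Origin: on the bench below its middle.
- glaze_jar: bystander: closed jar of glaze, 64 across, 85 high. Origin: centre of its underside.
There are look-alikes about, which are no part of the job. What is shaped like the bottle_brush but pink is not meant.

How it is judged:
By the outcome, as a careful person would: the job done as asked, in the order asked, and still so for the second after the job is handed in, with the robot touching nothing.
Of tile0, tile1, tile2, tile3 only 3 to 4 are there at a start; the rules pass over those that are not, and their reading is None.
Of paintbrush0, paintbrush1, paintbrush2 only 2 to 3 are there at a start; the rules pass over those that are not, and their reading is None.
At some moment in a run one of tile0, tile1, tile2, tile3 may be knocked a few centimetres aside while the robot is not near it.
It also fails if it takes over 210 s, if anything falls off the work surface, if the arm or the gripper's body presses on something with over 40 N, if the wrist force passes 120 N, or if a joint passes its speed limit or range.

## Robot

A 7-joint arm with a two-finger parallel gripper is mounted at the origin on the work surface. World frame = base frame: x ahead of the robot, y to its left, z up, the work surface at z = 0. Lengths are in mm, angles in rad, forces in N, time in s.
With the tool pointing down it reaches from about 400 to 850 mm from the base axis. Payload 4.4 kg.
Tool frame: the origin (TCP) lies between the finger pads; the fingertips stand 17 mm ahead of it and the grasp point (between the pads) lies 2 mm behind it; z points along the fingers, y is the line along which they close (so a half turn about z gives the same grasp; the last joint's range is limited). The gripper opens to 94 mm and grips with 3 to 60 N. Pads are 16 mm wide; open, the fingers measure 119 mm over their backs; the gripper's body (75 mm by 177 mm) begins 78 mm behind the grasp point.
Start: joints at [-1.238, 0.628, 0.038, 1.517, -0.027, 0.996, -0.02], TCP at [252.381, 599.017, 222.478] pointing down, gripper open.
Joint ranges: [-3.06, 3.06], [-0.37, 2.12], [-1.25, 1.32], [0.18, 2.47], [-1.1, 4.24], [0.23, 1.98], [-2.94, 2.94]. Speed limits (rad/s): [2.57, 2.57, 3.14, 3.14, 3.14, 3.14, 3.14].

## Interface

Orientations are given as a unit quaternion [x, y, z, w].
In Python, from cell import bot gives the robot as it stands.
- The arm moves only by the tool arm_command, never from a script. Its argument "steps" is a list of rows, each an object with "rot": the turn, a rotation vector about the tool's x, y, z in rad, a list of three; "translation": the shift along the tool's x, y, z in mm, a list of three; "grip": the closure, from -1 (fully open) to 1 (shut). In form: [{"rot": [rx, ry, rz], "translation": [dx, dy, dz], "grip": grip}, ...]. A call has 1 to 10 rows; each row is the pose to reach, as a shift and turn from the pose commanded when the call began, along the tool's axes at that moment; what a row does not reach only later rows make up. A row lasts 1/10 s, in which the tool goes at most 50 mm and 8.59 degrees, less where a joint would pass 70% of its speed; a pose out of reach is approached as far as the arm can. A call with a gripper value outside its range is refused whole. The fingers move at their own pace and stop on an object; the grip force is fixed at half the most. Time passes only in rows, so rows that repeat a pose let the fingers close. It gives the time, the measured TCP pose, the force, the opening and the grip force at its end, in the units of the state.
- bot.observe(): the state, without advancing time (a new reading comes with each control period).
- bot.camera(name): name is "scene" or "side" or "wrist"; returns (picture, depth): 420x560x3 uint8, red, green, blue; 420x560 float32, mm along the optical axis (not along the pixel's ray), 0 where there is no reading.
- bot.camera_params(name): a dict with "fx", "fy", "cx", "cy" (pixels), "world_to_cam" (4x4, takes a point from world to camera coordinates). Camera axes: x right, y down, z forward; pixel columns grow to the right and rows downward; lengths in mm; the calibration is good to about 2 mm. A picture is of the moment at which its call begins: read the wrist's pose just before it. camera_params takes no time and is no camera call; for the wrist camera it gives the pose at the moment of the call.
- bot.finish_job(): hands the job in; it is judged then, once.
The state is a dict: "time_s": time; "joint_pos": joint angles; "qvel": joint speeds; "joint_efforts": joint torques, N m; "tool_pos": TCP position; "tool_rot": TCP orientation; "contact_force": force on the tool from outside, world axes, zero at the start; "wrist_torque": the same for the moment, N m; "gripper_width": finger opening in mm; "grasp_force": force on a finger pad.
Only numpy, scipy, OpenCV 4.12 (cv2) and the standard library are available. Lean on these libraries where they do the work, as an engineer would, in place of code of your own. Each camera call takes 0.05 s, during which the arm holds its last target. There are 200 camera calls.

## Working session

There is one attempt and no reset: what is moved stays moved. The work goes in short steps, Python scripts to look and compute and a tool call to move; the robot and the scene stay as the last step left them, time stands still between calls to the robot, and variables do not carry over. Pictures are saved under pics/ and viewed, at most 14 in all, crops included, and the job is handed in when it is done.

Besides the shell and the picture viewer there is one more tool, called after "Request:" as name([rows], argument=value, ...), one row to a line, values as JSON. arm_command: Moves the arm, as the interface text tells. Its arguments: {"type":"object","properties":{"steps":{"type":"array"}},"required":["steps"]}

```bash
mkdir -p pics; ls
cat > h.py <<'E'
import numpy as np, cv2
from scipy.spatial.transform import Rotation as R
from cell import bot
def shot(n,fn=None):
    p=bot.camera_params(n); im,d=bot.camera(n)
    if fn: cv2.imwrite('pics/'+fn,cv2.cvtColor(im,cv2.COLOR_RGB2BGR))
    return im,d,p
def cloud(d,p):
    v,u=np.mgrid[:d.shape[0],:d.shape[1]]
    c=np.stack([(u-p['cx'])/p['fx']*d,(v-p['cy'])/p['fy']*d,d],-1)
    T=np.linalg.inv(np.array(p['world_to_cam']))
    w=c@T[:3,:3].T+T[:3,3]; w[d<=0]=np.nan
    return w
def ray(p,u,v,z):
    T=np.linalg.inv(np.array(p['world_to_cam']))
    r=T[:3,:3]@np.array([(u-p['cx'])/p['fx'],(v-p['cy'])/p['fy'],1]); o=T[:3,3]
    return o+r*(z-o[2])/r[2]
def tool(target,yaw=None):
    "shift in tool axes to world target; and state"
    s=bot.observe(); q=R.from_quat(s['tool_rot'])
    return q.inv().apply(np.array(target)-s['tool_pos'])
E
python3 - <<'E'
from h import *
np.set_printoptions(precision=2,suppress=True)
s=bot.observe(); print(s); print(R.from_quat(s['tool_rot']).as_matrix())
for n in ['scene','side','wrist']:
    im,d,p=shot(n,n+'0.png'); print(n,np.linalg.inv(p['world_to_cam']))
    np.savez(n+'0.npz',im=im,w=cloud(d,p))
a=[cv2.imread(f'pics/{n}0.png') for n in ['scene','side','wrist']]
E
```

```text
pics
{'time_s': 0.0, 'joint_pos': array([-1.24,  0.63,  0.04,  1.52, -0.03,  1.  , -0.02]), 'qvel': array([ 0.,  0., -0.,  0.,  0., -0.,  0.]), 'joint_efforts': array([  0.  , -54.97,   1.14, -18.66,  -0.05,   0.02,   0.  ]), 'tool_pos': array([252.11, 598.44, 221.58]), 'tool_rot': array([ 0.2 ,  0.98, -0.  , -0.  ]), 'contact_force': array([ 0.04, -0.53,  0.05]), 'wrist_torque': array([ 0.06, -0.02, -0.07]), 'grasp_force': 0.0, 'gripper_width': 94.45796685939693}
[[-0.92  0.39 -0.  ]
 [ 0.39  0.92 -0.  ]
 [-0.   -0.   -1.  ]]
scene [[  -0.87    0.29   -0.4  1156.85]
 [   0.49    0.5    -0.72  978.47]
 [  -0.01   -0.82   -0.57  903.47]
 [   0.      0.      0.      1.  ]]
side [[   0.85   -0.33    0.42  105.39]
 [  -0.53   -0.54    0.65 -825.38]
 [   0.01   -0.77   -0.63  797.51]
 [   0.      0.      0.      1.  ]]
wrist [[  0.39   0.89   0.23 185.22]
 [  0.92  -0.37  -0.1  628.86]
 [ -0.     0.25  -0.97 384.02]
 [  0.     0.     0.     1.  ]]
```

View pics/scene0.png

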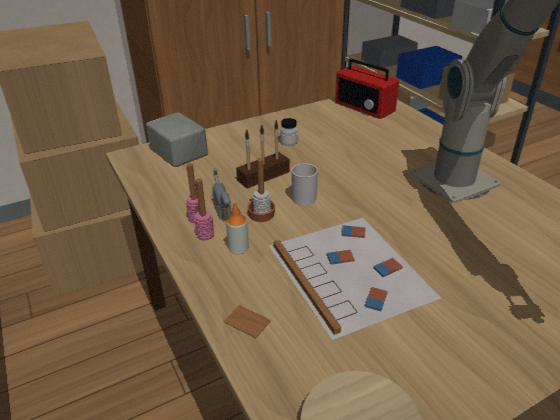

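View pics/side0.png

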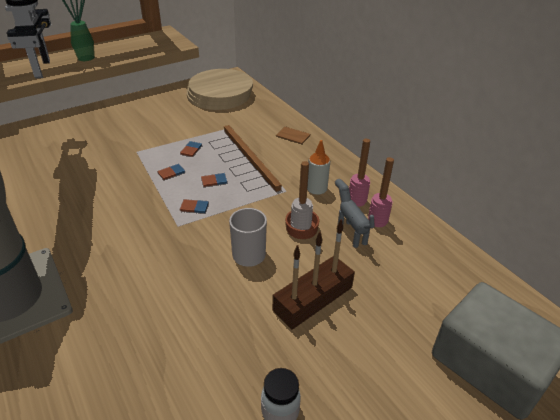

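The scene view shows four blue-ended tiles at (353,231), (340,257), (388,267) and (376,298), and three paintbrushes in the block at (263,170). The pot is at (305,185), the brush in its dish at (261,200), the squeeze bottle at (237,232), the dog at (221,195) and two pink look-alikes at about (200,215). The side view agrees: pot (248,237), dish (302,220), block (315,290).

```bash
cat > m.py <<'E'
from h import *
np.set_printoptions(precision=1,suppress=True)
def comps(mask,amin=8):
    n,l,st,c=cv2.connectedComponentsWithStats(mask.astype(np.uint8))
    return [(l==i,c[i],st[i]) for i in range(1,n) if st[i,4]>=amin]
def ringfit(P):
    A=np.c_[2*P[:,:2],np.ones(len(P))]; b=(P[:,:2]**2).sum(1)
    x=np.linalg.lstsq(A,b,rcond=None)[0]; return x[:2],np.sqrt(x[2]+x[0]**2+x[1]**2)
E
python3 - <<'E'
from m import *
for n in ['scene','side']:
    f=np.load(n+'0.npz'); im=f['im']; w=f['w']; hsv=cv2.cvtColor(im,cv2.COLOR_RGB2HSV)
    x,y,z=w[...,0],w[...,1],w[...,2]
    ws=(np.hypot(x,y)<1000)&(np.hypot(x,y)>250)
    print(n)
    blobs=comps(ws&(z>14)&(z<250),40)
    for m,c,s in blobs:
        P=w[m]; print('blob',c,len(P),P.min(0),P.max(0),np.median(im[m],0))
    h,S,V=[hsv[...,i].astype(int) for i in range(3)]
    blue=ws&(h>95)&(h<125)&(S>110)&(z<15)
    for m,c,s in comps(blue,15): print('blue',c,m.sum(),np.nanmean(w[m],0))
    # bench plane check
    pl=ws&(abs(z)<8); print('bench z',np.nanmedian(z[pl]))
E
```

```text
scene
blob [469.1  37.8] 104 [-741.3 -714.2  153.2] [-683.4 -627.7  186.5] [78.  67.5 53. ]
blob [366.3  88.6] 2552 [-165.5 -724.3   14. ] [  10.8 -461.6  191. ] [86. 20. 19.]
blob [180.3 138.6] 1946 [ 637.3 -707.6   14. ] [ 791.2 -507.7  119.1] [94. 95. 89.]
blob [288.3 130.7] 397 [ 314.3 -518.5   14.1] [ 378.9 -448.1   92.3] [111. 109. 106.]
blob [261.6 175.2] 1977 [ 439.7 -372.3   14. ] [674.  -90.5 194.7] [83. 53. 37.]
blob [197.7 205.9] 1108 [ 790.5 -233.6   14.3] [840.  -97.3 190.4] [111.5  70.   76. ]
blob [303.8 182.2] 941 [ 442.4 -186.7   14.1] [ 523.8 -101.4  111.2] [122. 118. 117.]
blob [230.6 217.5] 1237 [ 702.3 -283.2   14. ] [785.6   2.6 153.2] [116. 101.  96.]
blob [307.2 286.3] 845 [655.2  11.5  14. ] [698.8 353.4  26.4] [122.  85.  54.]
blob [359.6 398.4] 4369 [676.1 464.3  41.7] [866.4 623.3  52.6] [155. 137. 108.]
blue [346.6 230.2] 78 [461.7  59.8   9.4]
blue [333.4 257.3] 99 [557.9 138.2   9.7]
blue [382.  269.1] 115 [474.9 238.    9.5]
blue [374.1 303.5] 143 [565.2 324.4   9.4]
bench z 1.5975946150960567
side
blob [44.3 55.2] 128 [261.4 632.2 202.6] [282.9 652.7
[... 178 characters left out ...]
2.]
blob [252.8 156.6] 497 [652.5   9.   14. ] [700.  352.4  25.9] [125.  86.  55.]
blob [335.7 245.4] 6010 [ 442.2 -367.9   14. ] [ 835.6 -102.4  188.5] [71. 47. 31.]
blob [308.7 191.9] 2007 [ 590.1 -179.4   14.1] [780.7  -5.8 191.2] [93. 84. 78.]
blob [247.9 233.9] 1739 [ 441.  -187.5   14. ] [ 519.9 -105.5  107.3] [92. 88. 86.]
blob [496.3 348.1] 9934 [ 633.8 -719.5   14.1] [ 786.7 -523.2  113.1] [105. 105.  97.]
blob [280.4 395. ] 1777 [ 310.6 -522.2   14.2] [ 373.3 -460.8   88.2] [38. 37. 38.]
blue [194.3 144.4] 42 [565.6 318.9   7.2]
blue [177.8 169.2] 68 [473.8 229.4   7. ]
blue [220.9 178.5] 73 [555.2 130.    6.9]
blue [201.1 206.6] 108 [459.   51.8   7.2]
bench z -0.8811002841234199
```

Run:
```python
import cv2
a=cv2.imread('pics/scene0.png')[120:340,170:450]; b=cv2.imread('pics/side0.png')[120:330,130:410]
cv2.imwrite('pics/c1.png',cv2.resize(a,None,fx=2.7,fy=2.7,interpolation=cv2.INTER_CUBIC))
```

```text
(no output)
```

View pics/c1.png

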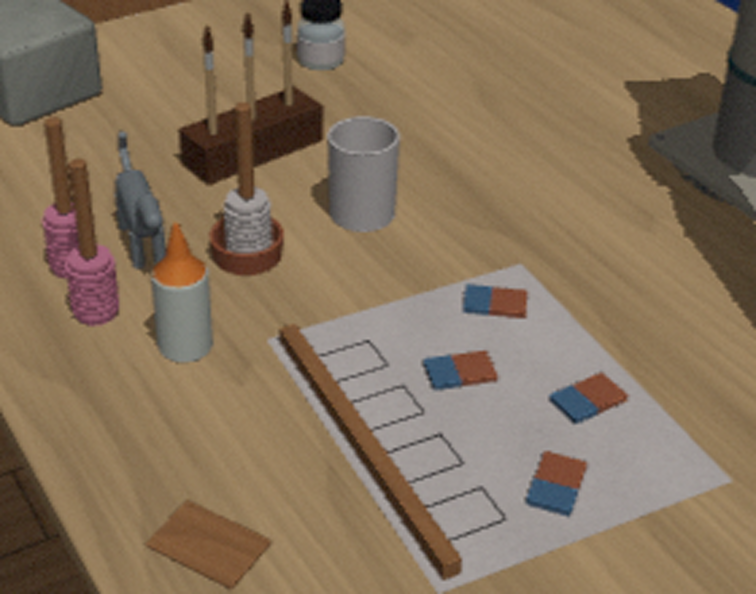

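Both views agree: 4 tiles, 3 paintbrushes, a white brush in the dish; the plain tile at (208,540) in the crop has no blue end. Next I'll fit the round things from the two depth clouds.

Run:
```python
from m import *
for n in ['scene','side']:
    f=np.load(n+'0.npz'); im=f['im']; w=f['w']; p=bot.camera_params(n)
    C=np.linalg.inv(p['world_to_cam'])[:3,3]
    hsv=cv2.cvtColor(im,cv2.COLOR_RGB2HSV).astype(int)
    x,y,z=w[...,0],w[...,1],w[...,2]; print(n)
    # pot rim
    m=(x>430)&(x<535)&(y>-200)&(y<-90)&(z>96)
    P=w[m]; P=P[P[:,2]>np.percentile(P[:,2],60)]; print('pot',ringfit(P),P[:,2].mean(),len(P))
    m=(x>430)&(x<535)&(y>-200)&(y<-90)&(z>30)&(z<90); print('pot bbox',w[m].min(0),w[m].max(0))
    # thin uprights above z
    up=(z>75)&(x>440)&(x<700)&(y>-400)&(y<-60)&~((x<535)&(y>-200))
    for mm,c,s in comps(up,8):
        Q=w[mm]; d=Q[:,:2].mean(0)-C[:2]; d/=np.linalg.norm(d)
        for lo,hi in [(80,110),(110,140),(140,165),(165,200)]:
            t=Q[(Q[:,2]>lo)&(Q[:,2]<hi)]
            if len(t)>4: print(' up',c,len(t),lo,np.median(t,0),'dir',d)
    m=(z>40)&(z<65)&(x>440)&(x<700)&(y>-420)&(y<-190); hh=w[m]
    hh=hh[abs(hh[:,2]-50)<6]; print('block top',cv2.minAreaRect(hh[:,:2].astype(np.float32)),len(hh))
    b=(x>640)&(x<715)&(y>0)&(y<365)&(z>15)&(z<30); print('batten',cv2.minAreaRect(w[b][:,:2].astype(np.float32)))
```

```text
scene
pot (array([ 482.4, -142.9]), np.float64(37.58690532993149)) 106.59483972677513 84
pot bbox [ 443.2 -186.7   30.3] [ 522.4 -101.8   90. ]
 up [275.9 135.9] 22 80 [ 478.3 -327.8   98.7] dir [-0.5 -0.9]
 up [275.9 135.9] 25 110 [ 477.3 -328.3  124.6] dir [-0.5 -0.9]
 up [275.9 135.9] 21 140 [ 478.8 -327.5  155.3] dir [-0.5 -0.9]
 up [275.9 135.9] 24 165 [ 478.3 -328.4  173.1] dir [-0.5 -0.9]
 up [260.6 171. ] 111 80 [ 633.7 -129.2   86.9] dir [-0.4 -0.9]
 up [260.6 171. ] 83 110 [ 631.  -130.6  125.2] dir [-0.4 -0.9]
 up [260.6 171. ] 73 140 [ 632.8 -128.9  150.8] dir [-0.4 -0.9]
 up [260.6 171. ] 89 165 [ 631.1 -130.5  180.4] dir [-0.4 -0.9]
 up [247.  146.1] 28 80 [ 587.2 -314.8   96.3] dir [-0.4 -0.9]
 up [247.  146.1] 25 110 [ 586.9 -313.8  124.5] dir [-0.4 -0.9]
 up [247.  146.1] 28 140 [ 586.1 -315.8  154.6] dir [-0.4 -0.9]
 up [247.  146.1] 22 165 [ 586.4 -314.5  176.5] dir [-0.4 -0.9]
block top ((530.2122802734375, -324.5736389160156), (178.19981384277344, 71.50048828125), 8.021538734436035) 475
batten ((676.46337890625, 182.82528686523438), (343.125244140625, 21.13516998
[... 687 characters left out ...]
7 80 [ 528.  -328.8   94.6] dir [0.6 0.8]
 up [317.2 253.8] 59 110 [ 527.4 -328.4  124.4] dir [0.6 0.8]
 up [317.2 253.8] 49 140 [ 527.7 -328.8  152.2] dir [0.6 0.8]
 up [317.2 253.8] 53 165 [ 528.5 -327.7  175.8] dir [0.6 0.8]
 up [295.5 267.2] 57 80 [ 473.5 -335.5   93.1] dir [0.6 0.8]
 up [295.5 267.2] 61 110 [ 473.2 -335.4  125.6] dir [0.6 0.8]
 up [295.5 267.2] 49 140 [ 473.4 -336.1  151.7] dir [0.6 0.8]
 up [295.5 267.2] 58 165 [ 473.7 -334.7  174.7] dir [0.6 0.8]
block top ((576.1080932617188, -315.21441650390625), (268.5863037109375, 74.82783508300781), 11.972753524780273) 1854
batten ((675.5865478515625, 180.6134796142578), (344.0958251953125, 22.361915588378906), 85.92472839355469)
```

Run:
```python
from m import *
q=R.from_quat(bot.observe()['tool_rot']); np.set_printoptions(precision=3,suppress=True)
print(tool([441,231,255]),tool([630,-135.5,255]))
# rot to x=-X,y=+Y,z=-Z
print((q.inv()*R.from_matrix(np.diag([-1,1,-1]))).as_rotvec())
```

```text
[-316.717 -265.444  -32.816] [-633.204 -529.79   -32.431]
[-0.001 -0.    -0.399]
```

Request:
arm_command([
  {"rot":[0,0,-0.13],"translation":[0,0,-33],"grip":-1},
  {"rot":[0,0,-0.26],"translation":[-40,-33,-33],"grip":-1},
  {"rot":[0,0,-0.399],"translation":[-75,-63,-33],"grip":-1},
  {"rot":[0,0,-0.399],"translation":[-110,-92,-33],"grip":-1},
  {"rot":[0,0,-0.399],"translation":[-145,-121,-33],"grip":-1},
  {"rot":[0,0,-0.399],"translation":[-180,-151,-33],"grip":-1},
  {"rot":[0,0,-0.399],"translation":[-215,-180,-33],"grip":-1},
  {"rot":[0,0,-0.399],"translation":[-250,-209,-33],"grip":-1},
  {"rot":[0,0,-0.399],"translation":[-285,-239,-33],"grip":-1},
  {"rot":[0,0,-0.399],"translation":[-317,-265,-33],"grip":-1},
])

```text
time_s: 1.15
tool_pos: [442.2, 229.3, 255.5]
tool_rot: [0.0, 1.0, -0.0, -0.0]
contact_force: [0.4, 0.6, 0.1]
gripper_width: 93.8
grasp_force: 0.0
```

Request:
arm_command([
  {"rot":[0,0,0],"translation":[-20,-39,0],"grip":-1},
  {"rot":[0,0,0],"translation":[-41,-79,0],"grip":-1},
  {"rot":[0,0,0],"translation":[-62,-120,0],"grip":-1},
  {"rot":[0,0,0],"translation":[-83,-161,0],"grip":-1},
  {"rot":[0,0,0],"translation":[-104,-202,0],"grip":-1},
  {"rot":[0,0,0],"translation":[-125,-243,0],"grip":-1},
  {"rot":[0,0,0],"translation":[-146,-284,0],"grip":-1},
  {"rot":[0,0,0],"translation":[-167,-325,0],"grip":-1},
  {"rot":[0,0,0],"translation":[-188,-365,0],"grip":-1},
  {"rot":[0,0,0],"translation":[-188,-365,0],"grip":-1},
])

```text
time_s: 2.15
tool_pos: [630.5, -141.8, 254.6]
tool_rot: [0.005, 1.0, -0.003, 0.0]
contact_force: [-0.2, -0.2, 0.3]
gripper_width: 94.1
grasp_force: 0.0
```

Run:
```python
from m import *
s=bot.observe();print(s['tool_pos'],s['qvel'])
im,d,p=shot('wrist','w1.png'); w=cloud(d,p)
s=bot.observe();print(s['tool_pos'],s['qvel'])
x,y,z=w[...,0],w[...,1],w[...,2]
m=(abs(x-630)<40)&(abs(y+137)<40)&(z>60)&(z<215)
print([ (lo,np.median(w[m&(z>lo)&(z<lo+25)],0),(m&(z>lo)&(z<lo+25)).sum()) for lo in (60,85,110,135,160,182)])
m=(abs(x-481)<60)&(abs(y+145)<60)&(z>100)&(z<112); print(m.sum(), ringfit(w[m]) if m.sum()>20 else '')
```

```text
[ 630.5 -141.8  254.6] [-0.1 -0.  -0.1  0.1 -0.   0.  -0. ]
[ 629.6 -137.4  254.5] [-0.1 -0.  -0.1  0.1 -0.   0.  -0. ]
[(60, array([ 624.8, -133.7,   77.6]), np.int64(1075)), (85, array([ 625.4, -133.9,   98.5]), np.int64(80)), (110, array([ 625. , -133.5,  123.1]), np.int64(97)), (135, array([ 625.2, -133.1,  148.5]), np.int64(123)), (160, array([ 625.1, -133.4,  173.4]), np.int64(161)), (182, array([ 631.3, -133.1,  190.7]), np.int64(430))]
1443 (array([ 482.9, -143.8]), np.float64(37.47898436599068))
```

View pics/w1.png

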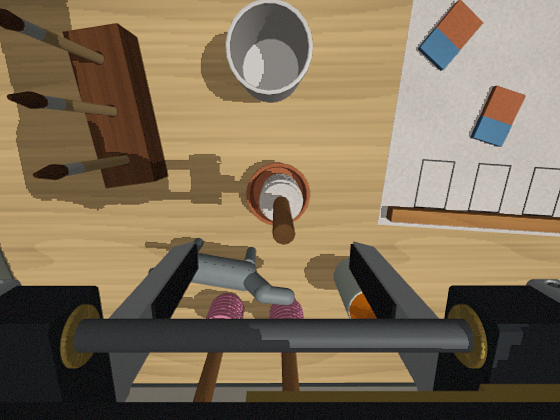

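The wrist view shows the handle top at (283,232) between the fingers, the pot at (269,48), and the dog and pink brushes below, clear of the fingers.

Request:
arm_command([
  {"rot":[0,0,0],"translation":[-1,2,35],"grip":-1},
  {"rot":[0,0,0],"translation":[-1,2,70],"grip":-1},
  {"rot":[0,0,0],"translation":[-1,2,104],"grip":-1},
  {"rot":[0,0,0],"translation":[-1,2,104],"grip":-1},
  {"rot":[0,0,0],"translation":[-1,2,104],"grip":1},
  {"rot":[0,0,0],"translation":[-1,2,104],"grip":1},
  {"rot":[0,0,0],"translation":[-1,2,104],"grip":1},
  {"rot":[0,0,0],"translation":[-1,2,104],"grip":1},
  {"rot":[0,0,0],"translation":[-1,2,104],"grip":1},
  {"rot":[0,0,0],"translation":[-1,2,104],"grip":1},
])

```text
time_s: 3.2
tool_pos: [630.8, -131.3, 151.9]
tool_rot: [-0.0, 1.0, -0.0, 0.0]
contact_force: [-0.1, 0.0, -0.5]
gripper_width: 49.1
grasp_force: 0.0
```

Request:
arm_command([
  {"rot":[0,0,0],"translation":[0,0,0],"grip":1},
  {"rot":[0,0,0],"translation":[0,0,0],"grip":1},
  {"rot":[0,0,0],"translation":[0,0,0],"grip":1},
  {"rot":[0,0,0],"translation":[0,0,0],"grip":1},
  {"rot":[0,0,0],"translation":[0,0,0],"grip":1},
  {"rot":[0,0,0],"translation":[0,0,0],"grip":1},
  {"rot":[0,0,0],"translation":[0,0,0],"grip":1},
])

```text
time_s: 3.9
tool_pos: [630.5, -131.2, 151.3]
tool_rot: [-0.0, 1.0, 0.0, -0.0]
contact_force: [0.3, -0.2, -0.7]
gripper_width: 17.3
grasp_force: 30.0
```

Request:
arm_command([
  {"rot":[0,0,0],"translation":[0,0,-15],"grip":1},
  {"rot":[0,0,0],"translation":[0,0,-50],"grip":1},
  {"rot":[0,0,0],"translation":[0,0,-85],"grip":1},
  {"rot":[0,0,0],"translation":[0,0,-120],"grip":1},
  {"rot":[0,0,0],"translation":[0,0,-145],"grip":1},
  {"rot":[0,0,0],"translation":[35,-3,-150],"grip":1},
  {"rot":[0,0,0],"translation":[75,-7,-150],"grip":1},
  {"rot":[0,0,0],"translation":[115,-10,-150],"grip":1},
  {"rot":[0,0,0],"translation":[148,-13,-150],"grip":1},
  {"rot":[0,0,0],"translation":[148,-13,-150],"grip":1},
])

```text
time_s: 4.9
tool_pos: [477.9, -145.2, 301.8]
tool_rot: [0.001, 1.0, -0.0, -0.002]
contact_force: [1.1, 0.0, -0.3]
gripper_width: 17.6
grasp_force: 30.0
```

Run:
```python
from m import *
for n in ['scene','side']:
    im,d,p=shot(n,n+'1.png'); w=cloud(d,p)
    x,y,z=w[...,0],w[...,1],w[...,2]
    C=np.linalg.inv(p['world_to_cam'])[:3,3]
    m=(abs(x-481)<60)&(abs(y+145)<60)
    P=w[m&(z>101)&(z<110)]; print(ringfit(P),len(P))
    Q=w[m&(z>118)&(z<245)&(np.hypot(x-482,y+145)<35)]
    dd=np.array([482,-145])-C[:2]; dd/=np.linalg.norm(dd)
    for lo in (118,140,160,180,200,220): 
        t=Q[(Q[:,2]>lo)&(Q[:,2]<lo+20)]
        if len(t)>3: print(lo,np.median(t,0)[:2]+dd*(20 if lo<185 else 7.5),len(t),t.min(0),t.max(0))
print(bot.observe()['tool_pos'])
```

```text
(array([ 481.8, -143.5]), np.float64(38.049761090282765)) 126
140 [ 464.9 -147.2] 6 [ 463.3 -150.7  157.5] [ 498.6 -125.3  159.1]
160 [ 479.7 -144. ] 92 [ 460.7 -150.2  160.2] [ 505.2 -117.1  179.8]
180 [ 481.  -143.7] 104 [ 461.7 -151.2  180.1] [ 507.9 -115.1  199.8]
200 [ 487.2 -133.6] 107 [ 450.7 -159.2  200.5] [ 506.2 -117.8  220. ]
220 [ 481.4 -143.5] 141 [ 455.2 -173.5  220.1] [ 505.  -115.4  239.9]
(array([ 481. , -146.3]), np.float64(37.79969749940497)) 196
140 [ 480.6 -144.5] 25 [ 460.6 -167.3  154.5] [ 495.5 -140.8  160. ]
160 [ 481.4 -146.9] 164 [ 457.  -170.5  160. ] [ 501.9 -133.8  180. ]
180 [ 479.7 -147. ] 188 [ 456.5 -171.4  180.1] [ 502.4 -134.7  200. ]
200 [ 474.9 -156.9] 236 [ 456.9 -171.4  200. ] [ 508.5 -122.4  220. ]
220 [ 481.  -145.3] 275 [ 456.7 -169.9  220. ] [ 505.4 -123.5  240. ]
[ 482.9 -144.4  302. ]
```

Request:
arm_command([
  {"rot":[0,0,0],"translation":[0,0,20],"grip":1},
  {"rot":[0,0,0],"translation":[0,0,45],"grip":1},
  {"rot":[0,0,0],"translation":[0,0,75],"grip":1},
  {"rot":[0,0,0],"translation":[0,0,105],"grip":1},
  {"rot":[0,0,0],"translation":[0,0,130],"grip":1},
  {"rot":[0,0,0],"translation":[0,0,144],"grip":1},
  {"rot":[0,0,0],"translation":[0,0,148],"grip":1},
  {"rot":[0,0,0],"translation":[0,0,149],"grip":1},
  {"rot":[0,0,0],"translation":[0,0,149],"grip":1},
  {"rot":[0,0,0],"translation":[0,0,149],"grip":1},
])

```text
time_s: 6.0
tool_pos: [483.6, -144.4, 153.3]
tool_rot: [-0.0, 1.0, -0.0, 0.001]
contact_force: [0.8, -0.3, -0.9]
gripper_width: 17.7
grasp_force: 30.0
```

Request:
arm_command([
  {"rot":[0,0,0],"translation":[0,0,1.5],"grip":1},
  {"rot":[0,0,0],"translation":[0,0,2.5],"grip":1},
  {"rot":[0,0,0],"translation":[0,0,2.5],"grip":1},
])

```text
time_s: 6.3
tool_pos: [483.2, -144.5, 150.8]
tool_rot: [-0.0, 1.0, -0.0, 0.001]
contact_force: [-0.5, 0.5, 4.2]
gripper_width: 17.6
grasp_force: 30.0
```

Request:
arm_command([
  {"rot":[0,0,0],"translation":[0,0,-30],"grip":1},
  {"rot":[0,0,0],"translation":[0,0,-60],"grip":1},
  {"rot":[0,0,0],"translation":[0,0,-85],"grip":1},
  {"rot":[0,0,0],"translation":[0,0,-85],"grip":1},
  {"rot":[0,0,0],"translation":[0,0,-60],"grip":1},
  {"rot":[0,0,0],"translation":[0,0,-35],"grip":1},
  {"rot":[0,0,0],"translation":[0,0,-12],"grip":1},
  {"rot":[0,0,0],"translation":[0,0,-3],"grip":1},
  {"rot":[0,0,0],"translation":[0,0,-0.5],"grip":1},
  {"rot":[0,0,0],"translation":[0,0,0],"grip":1},
])

```text
time_s: 7.3
tool_pos: [481.1, -143.8, 150.3]
tool_rot: [-0.0, 1.0, 0.001, -0.002]
contact_force: [-4.5, 0.6, 12.0]
gripper_width: 17.6
grasp_force: 30.0
```

Request:
arm_command([
  {"rot":[0,0,0],"translation":[0,0,-30],"grip":1},
  {"rot":[0,0,0],"translation":[0,0,-60],"grip":1},
  {"rot":[0,0,0],"translation":[0,0,-85],"grip":1},
  {"rot":[0,0,0],"translation":[0,0,-85],"grip":1},
  {"rot":[0,0,0],"translation":[0,0,-60],"grip":1},
  {"rot":[0,0,0],"translation":[0,0,-35],"grip":1},
  {"rot":[0,0,0],"translation":[0,0,-12],"grip":1},
  {"rot":[0,0,0],"translation":[0,0,-3],"grip":1},
  {"rot":[0,0,0],"translation":[0,0,-0.5],"grip":1},
  {"rot":[0,0,0],"translation":[0,0,0],"grip":1},
])

```text
time_s: 8.3
tool_pos: [481.1, -143.9, 149.8]
tool_rot: [-0.0, 1.0, 0.001, -0.002]
contact_force: [-3.8, 0.6, 8.2]
gripper_width: 17.4
grasp_force: 30.0
```

Request:
arm_command([
  {"rot":[0,0,0],"translation":[0,0,-30],"grip":1},
  {"rot":[0,0,0],"translation":[0,0,-60],"grip":1},
  {"rot":[0,0,0],"translation":[0,0,-85],"grip":1},
  {"rot":[0,0,0],"translation":[0,0,-85],"grip":1},
  {"rot":[0,0,0],"translation":[0,0,-60],"grip":1},
  {"rot":[0,0,0],"translation":[0,0,-35],"grip":1},
  {"rot":[0,0,0],"translation":[0,0,-12],"grip":1},
  {"rot":[0,0,0],"translation":[0,0,-3],"grip":1},
  {"rot":[0,0,0],"translation":[0,0,-0.5],"grip":1},
  {"rot":[0,0,0],"translation":[0,0,0],"grip":1},
])

```text
time_s: 9.3
tool_pos: [482.2, -144.2, 149.7]
tool_rot: [-0.0, 1.0, 0.0, -0.001]
contact_force: [0.5, -0.8, -0.8]
gripper_width: 17.6
grasp_force: 30.0
```

Request:
arm_command([
  {"rot":[0,0,0],"translation":[0,0,-30],"grip":1},
  {"rot":[0,0,0],"translation":[0,0,-60],"grip":1},
  {"rot":[0,0,0],"translation":[0,0,-85],"grip":1},
  {"rot":[0,0,0],"translation":[0,0,-85],"grip":1},
  {"rot":[0,0,0],"translation":[0,0,-60],"grip":1},
  {"rot":[0,0,0],"translation":[0,0,-35],"grip":1},
  {"rot":[0,0,0],"translation":[0,0,-12],"grip":1},
  {"rot":[0,0,0],"translation":[0,0,-3],"grip":1},
  {"rot":[0,0,0],"translation":[0,0,-0.5],"grip":1},
  {"rot":[0,0,0],"translation":[0,0,0],"grip":1},
])

```text
time_s: 10.3
tool_pos: [482.6, -144.3, 150.0]
tool_rot: [-0.0, 1.0, 0.0, -0.0]
contact_force: [0.5, -0.4, -0.5]
gripper_width: 17.9
grasp_force: 30.0
```

Request:
arm_command([
  {"rot":[0,0,0],"translation":[0,0,-35],"grip":1},
  {"rot":[0,0,0],"translation":[0,0,-75],"grip":1},
  {"rot":[0,0,0],"translation":[0,0,-115],"grip":1},
  {"rot":[0,0,0],"translation":[0,0,-145],"grip":1},
  {"rot":[0,0,0],"translation":[0,0,-150],"grip":1},
  {"rot":[0,0,0],"translation":[-35,3,-150],"grip":1},
  {"rot":[0,0,0],"translation":[-75,6,-150],"grip":1},
  {"rot":[0,0,0],"translation":[-115,9,-150],"grip":1},
  {"rot":[0,0,0],"translation":[-146,11,-150],"grip":1},
  {"rot":[0,0,0],"translation":[-147,11,-150],"grip":1},
])

```text
time_s: 11.3
tool_pos: [632.8, -131.6, 297.8]
tool_rot: [-0.001, 1.0, 0.001, 0.0]
contact_force: [-1.1, 0.6, -1.3]
gripper_width: 17.4
grasp_force: 30.0
```

Run:
```python
from m import *
for n in ['scene','side']:
    im,d,p=shot(n,n+'2.png'); w=cloud(d,p)
    x,y,z=w[...,0],w[...,1],w[...,2]
    C=np.linalg.inv(p['world_to_cam'])[:3,3]
    P=w[(abs(x-481)<60)&(abs(y+145)<60)&(z>101)&(z<110)]; print('pot',ringfit(P),len(P))
    hsv=cv2.cvtColor(im,cv2.COLOR_RGB2HSV).astype(int)
    r=np.hypot(x-630,y+135)
    P=w[(r<55)&(z>26)&(z<34)&(hsv[...,1]>80)]; print('dish',ringfit(P),len(P),P.min(0),P.max(0))
    dd=np.array([630,-135])-C[:2]; dd/=np.linalg.norm(dd)
    Q=w[(r<40)&(z>125)&(z<260)]
    for lo in (160,180,200,225,240): 
        t=Q[(Q[:,2]>lo)&(Q[:,2]<lo+20)]
        if len(t)>3: print(lo,(t.min(0)+t.max(0))[:2]/2,np.median(t,0)[:2]+dd*20,len(t))
    print(Q[:,2].min())
print(bot.observe()['tool_pos'])
```

```text
pot (array([ 482.1, -143.5]), np.float64(38.092231636337935)) 134
dish (array([ 633.1, -135.6]), np.float64(37.79809587964164)) 142 [ 592.1 -176.2   26.2] [673.7 -91.9  33.9]
160 [ 636.6 -122.7] [ 634.6 -131.1] 103
180 [ 635.1 -121.4] [ 636.  -129.6] 111
200 [ 634.4 -125.7] [ 636.1 -130.2] 139
225 [ 633.5 -129.7] [ 628.9 -143.4] 119
240 [ 634.9 -129.9] [ 629.7 -143.1] 46
154.2486902110844
pot (array([ 481. , -146.3]), np.float64(37.82230551781348)) 198
dish (array([ 631.6, -138.5]), np.float64(38.15935436267347)) 177 [ 591.4 -178.4   26. ] [672.8 -98.2  31.7]
160 [ 626.2 -137.7] [ 628.9 -135.2] 159
180 [ 628.2 -139.4] [ 628.7 -134.7] 176
200 [ 628.4 -135.5] [ 629.4 -133.8] 207
225 [ 630.8 -132.7] [ 638.7 -122.4] 134
240 [ 629.2 -134.7] [ 638.1 -122.2] 68
151.5346481437707
[ 629.2 -133.1  298.4]
```

Request:
arm_command([
  {"rot":[0,0,0],"translation":[-2,-3.5,20],"grip":1},
  {"rot":[0,0,0],"translation":[-2,-3.5,45],"grip":1},
  {"rot":[0,0,0],"translation":[-2,-3.5,75],"grip":1},
  {"rot":[0,0,0],"translation":[-2,-3.5,105],"grip":1},
  {"rot":[0,0,0],"translation":[-2,-3.5,130],"grip":1},
  {"rot":[0,0,0],"translation":[-2,-3.5,142],"grip":1},
  {"rot":[0,0,0],"translation":[-2,-3.5,146],"grip":1},
  {"rot":[0,0,0],"translation":[-2,-3.5,147.5],"grip":1},
  {"rot":[0,0,0],"translation":[-2,-3.5,148],"grip":1},
  {"rot":[0,0,0],"translation":[-2,-3.5,148],"grip":1},
])

```text
time_s: 12.4
tool_pos: [632.3, -137.0, 153.2]
tool_rot: [-0.0, 1.0, -0.0, 0.001]
contact_force: [1.1, 0.1, -1.5]
gripper_width: 17.5
grasp_force: 30.0
```

Request:
arm_command([
  {"rot":[0,0,0],"translation":[0,0,1.5],"grip":1},
  {"rot":[0,0,0],"translation":[0,0,2.5],"grip":1},
  {"rot":[0,0,0],"translation":[0,0,2.5],"grip":1},
])

```text
time_s: 12.7
tool_pos: [631.8, -136.7, 149.6]
tool_rot: [-0.0, 1.0, -0.0, 0.0]
contact_force: [0.1, -0.4, -1.2]
gripper_width: 17.6
grasp_force: 30.0
```

Request:
arm_command([
  {"rot":[0,0,0],"translation":[0,0,1],"grip":1},
  {"rot":[0,0,0],"translation":[0,0,1.5],"grip":1},
  {"rot":[0,0,0],"translation":[0,0,1.5],"grip":1},
])

```text
time_s: 13.0
tool_pos: [632.1, -136.8, 149.5]
tool_rot: [-0.0, 1.0, -0.0, 0.001]
contact_force: [-1.4, 0.0, 8.5]
gripper_width: 17.7
grasp_force: 30.0
```

Request:
arm_command([
  {"rot":[0,0,0],"translation":[0,0,0],"grip":0.5},
  {"rot":[0,0,0],"translation":[0,0,0],"grip":0.4},
  {"rot":[0,0,0],"translation":[0,0,0],"grip":0.2},
  {"rot":[0,0,0],"translation":[0,0,0],"grip":0},
  {"rot":[0,0,0],"translation":[0,0,0],"grip":0},
  {"rot":[0,0,0],"translation":[0,0,-15],"grip":0},
  {"rot":[0,0,0],"translation":[0,0,-45],"grip":0},
  {"rot":[0,0,0],"translation":[0,0,-80],"grip":0},
  {"rot":[0,0,0],"translation":[0,0,-105],"grip":0},
  {"rot":[0,0,0],"translation":[0,0,-105],"grip":0},
])

```text
time_s: 14.0
tool_pos: [634.0, -137.3, 257.0]
tool_rot: [-0.0, 1.0, -0.001, 0.004]
contact_force: [0.4, -0.4, 0.6]
gripper_width: 46.9
grasp_force: 0.0
```

Run:
```python
from m import *
s=bot.observe();print(s['tool_pos'],s['gripper_width'])
im,d,p=shot('wrist','w2.png'); w=cloud(d,p); np.savez('w2.npz',im=im,w=w)
x,y,z=w[...,0],w[...,1],w[...,2]
m=(abs(x-630)<40)&(abs(y+137)<40)
for lo in (60,110,160,184): t=w[m&(z>lo)&(z<lo+12)]; print(lo,np.median(t,0),len(t))
```

```text
[ 634.  -137.3  257. ] 46.869075035808
60 [ 618.5 -135.3   69.6] 277
110 [ 626.2 -136.3  115.5] 43
160 [ 626.1 -135.3  166.1] 68
184 [ 632.3 -135.3  190.7] 410
```

View pics/w2.png

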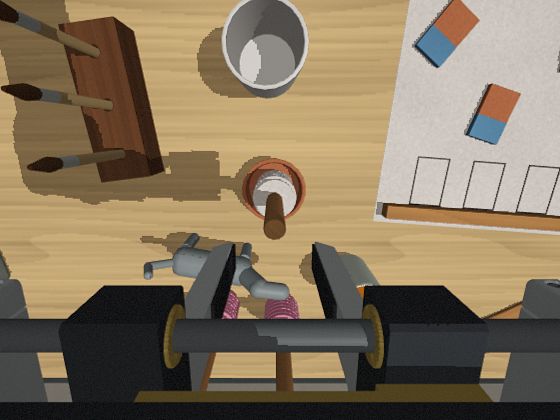

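The bottle brush stands upright in its dish again: handle top at (274,228), dish at (273,188). Pot at (265,45) unchanged. Paintbrushes next.

Request:
arm_command([
  {"rot":[0,0,0],"translation":[12,-45,0],"grip":0},
  {"rot":[0,0,0],"translation":[24,-90,0],"grip":0},
  {"rot":[0,0,0],"translation":[36,-135,0],"grip":0},
  {"rot":[0,0,0],"translation":[47,-181,0],"grip":0},
  {"rot":[0,0,0],"translation":[47,-181,0],"grip":0},
  {"rot":[0,0,0],"translation":[47,-181,0],"grip":0},
  {"rot":[0,0,0],"translation":[47,-181,0],"grip":0},
])

```text
time_s: 14.75
tool_pos: [584.9, -315.6, 251.7]
tool_rot: [-0.001, 1.0, 0.001, -0.001]
contact_force: [0.0, 0.3, -0.5]
gripper_width: 47.2
grasp_force: 0.0
```

Run:
```python
from m import *
s=bot.observe();print(s['tool_pos'],R.from_quat(s['tool_rot']).as_matrix()[:,2])
im,d,p=shot('wrist','w3.png'); w=cloud(d,p)
x,y,z=w[...,0],w[...,1],w[...,2]
C=np.linalg.inv(p['world_to_cam'])[:3,3]; print(C)
for c in [(585,-318),(530.5,-325),(476,-332)]:
    m=np.hypot(x-c[0],y-c[1])<22
    for lo in (90,130,155,175): t=w[m&(z>lo)&(z<lo+20)]; print(lo,np.median(t,0),len(t))
```

```text
[ 584.9 -315.6  251.7] [-0.  0. -1.]
[ 512.3 -314.6  414.1]
90 [ 582.  -316.2  101.1] 39
130 [ 581.8 -316.8  140.4] 56
155 [ 581.7 -316.6  170.7] 103
175 [ 584.1 -316.5  181.7] 115
90 [ 527.4 -322.5  103.8] 10
130 [ 527.5 -320.8  137.8] 6
155 [ 529.2 -322.9  171.6] 81
175 [ 530.8 -323.2  182.1] 125
90 [ 481.2 -328.4   98.8] 24
130 [ 481.3 -328.6  140.2] 36
155 [ 480.4 -328.9  170.9] 100
175 [ 478.4 -330.   181.7] 154
```

Request:
arm_command([
  {"rot":[0,0,0],"translation":[-1,-2,35],"grip":0},
  {"rot":[0,0,0],"translation":[-1,-2,75],"grip":0},
  {"rot":[0,0,0],"translation":[-1,-2,110],"grip":0},
  {"rot":[0,0,0],"translation":[-1,-2,117],"grip":0},
  {"rot":[0,0,0],"translation":[-1,-2,117],"grip":1},
  {"rot":[0,0,0],"translation":[-1,-2,117],"grip":1},
  {"rot":[0,0,0],"translation":[-1,-2,117],"grip":1},
  {"rot":[0,0,0],"translation":[-1,-2,117],"grip":1},
  {"rot":[0,0,0],"translation":[-1,-2,117],"grip":1},
  {"rot":[0,0,0],"translation":[-1,-2,117],"grip":1},
])

```text
time_s: 15.8
tool_pos: [586.2, -319.9, 137.0]
tool_rot: [-0.0, 1.0, -0.0, 0.001]
contact_force: [0.2, 0.7, 4.4]
gripper_width: 9.3
grasp_force: 30.0
```

Request:
arm_command([
  {"rot":[0,0,0],"translation":[0,0,0],"grip":1},
  {"rot":[0,0,0],"translation":[0,0,0],"grip":1},
  {"rot":[0,0,0],"translation":[0,0,0],"grip":1},
])

```text
time_s: 16.1
tool_pos: [586.3, -319.9, 137.0]
tool_rot: [-0.0, 1.0, -0.0, 0.001]
contact_force: [-0.4, 0.4, 5.5]
gripper_width: 9.5
grasp_force: 30.0
```

Request:
arm_command([
  {"rot":[0,0,0],"translation":[0,0,-20],"grip":1},
  {"rot":[0,0,0],"translation":[0,0,-45],"grip":1},
  {"rot":[0,0,0],"translation":[0,0,-80],"grip":1},
  {"rot":[0,0,0],"translation":[0,0,-115],"grip":1},
  {"rot":[0,0,0],"translation":[0,0,-145],"grip":1},
  {"rot":[0,0,0],"translation":[16,40,-147],"grip":1},
  {"rot":[0,0,0],"translation":[34,82,-147],"grip":1},
  {"rot":[0,0,0],"translation":[52,125,-147],"grip":1},
  {"rot":[0,0,0],"translation":[73,172,-147],"grip":1},
  {"rot":[0,0,0],"translation":[73,175,-147],"grip":1},
])

```text
time_s: 17.1
tool_pos: [510.1, -138.2, 282.9]
tool_rot: [-0.004, 1.0, 0.002, -0.001]
contact_force: [0.5, 0.3, -0.4]
gripper_width: 9.0
grasp_force: 30.0
```

```bash
cat > held.py <<'E'
from m import *
import sys
fn=sys.argv[1] if len(sys.argv)>1 else None
s=bot.observe();t0=s['tool_pos'];print(t0,s['gripper_width'],s['grasp_force'])
for n in ['scene','side']:
    im,d,p=shot(n,f'{n}_{fn}.png'); w=cloud(d,p)
    x,y,z=w[...,0],w[...,1],w[...,2]
    C=np.linalg.inv(p['world_to_cam'])[:3,3]; dd=t0[:2]-C[:2]; dd/=np.linalg.norm(dd)
    m=(np.hypot(x-t0[0],y-t0[1])<45)&(z>113)&(z<t0[2]-22)
    Q=w[m]
    for lo in range(int(t0[2])-150,int(t0[2])-25,25):
        t=Q[(Q[:,2]>=lo)&(Q[:,2]<lo+25)]
        if len(t)>2: print(n,lo,np.median(t,0)[:2]+dd*4,len(t),t[:,2].min())
    P=w[(abs(x-481)<60)&(abs(y+145)<60)&(z>101)&(z<110)]; print('pot',ringfit(P),len(P))
E
python3 held.py 3
```

```text
[ 510.1 -138.2  282.9] 9.017888414635946 29.99825656414032
scene 157 [ 507.1 -137.4] 29 157.30082020424084
scene 182 [ 508.8 -137.9] 30 182.09004282130286
scene 207 [ 508.2 -138.4] 32 207.62237936931422
scene 232 [ 508.6 -138.1] 32 232.13732232143093
pot (array([ 481.7, -144. ]), np.float64(37.79791270199472)) 131
side 132 [ 511.1 -140.8] 4 155.8488112527957
side 157 [ 509.7 -140. ] 46 157.19114856876956
side 182 [ 510.5 -140.5] 50 182.21687141161715
side 207 [ 510.3 -140.6] 49 207.74986177483197
side 232 [ 511.3 -140.8] 52 232.28526221687662
pot (array([ 480.9, -146.4]), np.float64(37.832370716941114)) 196
```

Request:
arm_command([
  {"rot":[0,0.08,0],"translation":[0,0,0],"grip":1},
  {"rot":[0,0.15,0],"translation":[0,0,0],"grip":1},
  {"rot":[0,0.15,0],"translation":[0,0,10],"grip":1},
  {"rot":[0,0.15,0],"translation":[0,0,35],"grip":1},
  {"rot":[0,0.15,0],"translation":[0,0,65],"grip":1},
  {"rot":[0,0.15,0],"translation":[0,0,95],"grip":1},
  {"rot":[0,0.15,0],"translation":[0,0,120],"grip":1},
  {"rot":[0,0.15,0],"translation":[0,0,138],"grip":1},
  {"rot":[0,0.15,0],"translation":[0,0,142],"grip":1},
  {"rot":[0,0.15,0],"translation":[0,0,142],"grip":1},
])

```text
time_s: 18.2
tool_pos: [512.0, -145.7, 140.2]
tool_rot: [0.001, 0.997, -0.0, -0.075]
contact_force: [-0.0, 0.5, -0.1]
gripper_width: 9.5
grasp_force: 30.0
```

Request:
arm_command([
  {"rot":[0,0,0],"translation":[0,0,0],"grip":0.6},
  {"rot":[0,0,0],"translation":[0,0,0],"grip":0.3},
  {"rot":[0,0,0],"translation":[0,0,0],"grip":0.2},
  {"rot":[0,0,0],"translation":[0,0,0],"grip":0.2},
  {"rot":[0,0,0],"translation":[0,0,-10],"grip":0.2},
  {"rot":[0,0,0],"translation":[0,0,-35],"grip":0.2},
  {"rot":[0,0,0],"translation":[0,0,-65],"grip":0.2},
  {"rot":[0,0,0],"translation":[0,0,-95],"grip":0.2},
  {"rot":[0,0,0],"translation":[0,0,-115],"grip":0.2},
  {"rot":[0,-0.15,0],"translation":[0,0,-115],"grip":0.2},
])

```text
time_s: 19.2
tool_pos: [536.5, -144.4, 257.7]
tool_rot: [-0.002, 1.0, -0.001, 0.005]
contact_force: [-0.0, 0.5, -0.6]
gripper_width: 38.0
grasp_force: 0.0
```

```bash
cat > inpot.py <<'E'
from m import *
s=bot.observe();print(s['tool_pos'],s['tool_rot'],s['gripper_width'])
for n in ['scene','side']:
    im,d,p=shot(n,f'{n}_now.png'); w=cloud(d,p)
    x,y,z=w[...,0],w[...,1],w[...,2]
    m=(np.hypot(x-481.5,y+145)<110)&(z>112)&(z<195)&(y>-245)&~(np.hypot(x-632,y+136)<50)
    for mm,c,st in comps(m,5):
        Q=w[mm]; print(n,c,len(Q),'low',Q[Q[:,2]<Q[:,2].min()+12].mean(0),'top',Q[Q[:,2]>Q[:,2].max()-12].mean(0))
    P=w[(abs(x-481)<60)&(abs(y+145)<60)&(z>101)&(z<110)]; print('pot',ringfit(P))
E
python3 inpot.py
```

```text
[ 536.5 -144.4  257.7] [-0.  1. -0.  0.] 37.99805787792786
scene [293.  161.4] 72 low [ 514.2 -142.8  118.4] top [ 524.9 -140.7  175.2]
pot (array([ 481.5, -143.5]), np.float64(37.61948628118134))
side [262.5 198.6] 135 low [ 511.8 -147.4  117.5] top [ 524.2 -145.8  175.8]
pot (array([ 480. , -146.1]), np.float64(37.189738288544774))
```

Request:
arm_command([
  {"rot":[0,0,0],"translation":[0,-40,0],"grip":0},
  {"rot":[0,0,0],"translation":[0,-85,0],"grip":0},
  {"rot":[0,0,0],"translation":[0,-130,0],"grip":0},
  {"rot":[0,0,0],"translation":[0,-170,0],"grip":0},
  {"rot":[0,0,0],"translation":[0,-180,0],"grip":0},
  {"rot":[0,0,0],"translation":[0,-180,0],"grip":0},
  {"rot":[0,0,0],"translation":[0,-180,0],"grip":0},
  {"rot":[0,0,0],"translation":[0,-180,0],"grip":0},
])

```text
time_s: 20.1
tool_pos: [530.7, -322.3, 254.7]
tool_rot: [-0.002, 1.0, 0.001, -0.0]
contact_force: [0.2, -0.3, -0.1]
gripper_width: 47.2
grasp_force: 0.0
```

Request:
arm_command([
  {"rot":[0,0,0],"translation":[0,-1,35],"grip":0},
  {"rot":[0,0,0],"translation":[0,-1,75],"grip":0},
  {"rot":[0,0,0],"translation":[0,-1,110],"grip":0},
  {"rot":[0,0,0],"translation":[0,-1,119],"grip":0},
  {"rot":[0,0,0],"translation":[0,-1,119],"grip":1},
  {"rot":[0,0,0],"translation":[0,-1,119],"grip":1},
  {"rot":[0,0,0],"translation":[0,-1,119],"grip":1},
  {"rot":[0,0,0],"translation":[0,-1,119],"grip":1},
  {"rot":[0,0,0],"translation":[0,-1,119],"grip":1},
  {"rot":[0,0,0],"translation":[0,-1,119],"grip":1},
])

```text
time_s: 21.1
tool_pos: [530.4, -326.0, 136.7]
tool_rot: [-0.0, 1.0, -0.0, 0.001]
contact_force: [0.7, 1.0, 4.2]
gripper_width: 9.4
grasp_force: 30.0
```

Request:
arm_command([
  {"rot":[0,0,0],"translation":[0,0,0],"grip":1},
  {"rot":[0,0,0],"translation":[0,0,0],"grip":1},
])

```text
time_s: 21.3
tool_pos: [530.5, -325.9, 136.7]
tool_rot: [-0.0, 1.0, -0.0, 0.001]
contact_force: [-0.1, 1.6, 6.1]
gripper_width: 9.4
grasp_force: 30.0
```

Request:
arm_command([
  {"rot":[0,0,0],"translation":[0,0,-20],"grip":1},
  {"rot":[0,0,0],"translation":[0,0,-45],"grip":1},
  {"rot":[0,0,0],"translation":[0,0,-80],"grip":1},
  {"rot":[0,0,0],"translation":[0,0,-115],"grip":1},
  {"rot":[0,0,0],"translation":[0,0,-147],"grip":1},
  {"rot":[0,0,0],"translation":[18,40,-147],"grip":1},
  {"rot":[0,0,0],"translation":[36,82,-147],"grip":1},
  {"rot":[0,0,0],"translation":[56,125,-147],"grip":1},
  {"rot":[0,0,0],"translation":[76,168,-147],"grip":1},
  {"rot":[0,0,0],"translation":[80,181,-147],"grip":1},
])

```text
time_s: 22.3
tool_pos: [447.3, -140.4, 282.7]
tool_rot: [-0.002, 1.0, 0.001, -0.001]
contact_force: [-0.3, -0.1, -1.0]
gripper_width: 9.3
grasp_force: 30.0
```

```bash
python3 held.py 4
```

```text
[ 447.3 -140.4  282.7] 9.2737420378627 29.999746531248093
scene 157 [ 447.3 -139.6] 22 158.35420005695767
scene 182 [ 447.2 -140.3] 27 182.63017451550047
scene 207 [ 447.5 -139.9] 34 207.9517521179431
scene 232 [ 448.  -140.4] 31 233.8194329781162
pot (array([ 481.4, -143.5]), np.float64(37.53105469275153)) 130
side 132 [ 449.4 -139.5] 3 154.25035305067445
side 157 [ 447.2 -139.1] 45 157.3690076173708
side 182 [ 448.4 -140. ] 48 182.93563675653502
side 207 [ 448.  -139.7] 51 207.59329757290027
side 232 [ 448.2 -140.2] 52 232.03560673654215
pot (array([ 480. , -146.4]), np.float64(37.296705439081194)) 210
```

Request:
arm_command([
  {"rot":[0,-0.08,0],"translation":[0,0,0],"grip":1},
  {"rot":[0,-0.15,0],"translation":[0,0,0],"grip":1},
  {"rot":[0,-0.15,0],"translation":[0,0,10],"grip":1},
  {"rot":[0,-0.15,0],"translation":[0,0,35],"grip":1},
  {"rot":[0,-0.15,0],"translation":[0,0,65],"grip":1},
  {"rot":[0,-0.15,0],"translation":[0,0,95],"grip":1},
  {"rot":[0,-0.15,0],"translation":[0,0,120],"grip":1},
  {"rot":[0,-0.15,0],"translation":[0,0,138],"grip":1},
  {"rot":[0,-0.15,0],"translation":[0,0,142],"grip":1},
  {"rot":[0,-0.15,0],"translation":[0,0,142],"grip":1},
])

```text
time_s: 23.4
tool_pos: [450.2, -145.5, 139.6]
tool_rot: [0.0, 0.997, 0.0, 0.074]
contact_force: [0.2, 0.1, -0.5]
gripper_width: 9.7
grasp_force: 30.0
```

Request:
arm_command([
  {"rot":[0,0,0],"translation":[0,0,0],"grip":0.6},
  {"rot":[0,0,0],"translation":[0,0,0],"grip":0.3},
  {"rot":[0,0,0],"translation":[0,0,0],"grip":0.2},
  {"rot":[0,0,0],"translation":[0,0,0],"grip":0.2},
  {"rot":[0,0,0],"translation":[0,0,-10],"grip":0.2},
  {"rot":[0,0,0],"translation":[0,0,-35],"grip":0.2},
  {"rot":[0,0,0],"translation":[0,0,-65],"grip":0.2},
  {"rot":[0,0,0],"translation":[0,0,-95],"grip":0.2},
  {"rot":[0,0,0],"translation":[0,0,-115],"grip":0.2},
  {"rot":[0,0.15,0],"translation":[0,0,-115],"grip":0.2},
])

```text
time_s: 24.4
tool_pos: [428.4, -145.9, 258.2]
tool_rot: [0.002, 1.0, -0.001, -0.0]
contact_force: [0.7, 0.1, -0.6]
gripper_width: 37.8
grasp_force: 0.0
```

Request:
arm_command([
  {"rot":[0,0,0],"translation":[0,0,0],"grip":0.1},
  {"rot":[0,0,0],"translation":[0,0,0],"grip":0},
  {"rot":[0,0,0],"translation":[0,0,0],"grip":0},
])

```text
time_s: 24.7
tool_pos: [431.4, -144.6, 253.9]
tool_rot: [0.0, 1.0, 0.0, -0.0]
contact_force: [-0.4, 1.0, 0.3]
gripper_width: 47.0
grasp_force: 0.0
```

```bash
python3 inpot.py
```

```text
[ 431.4 -144.6  253.9] [ 0.  1.  0. -0.] 47.02846108484176
scene [314.6 154.7] 74 low [ 451.2 -142.9  118.1] top [ 439.5 -145.7  177.4]
scene [293.9 162.3] 68 low [ 516.4 -136.1  118.8] top [ 526.3 -133.7  177. ]
pot (array([ 482.7, -143.4]), np.float64(36.93614041345909))
side [261.2 196.8] 135 low [ 512.7 -142.1  118. ] top [ 524.1 -137.9  173.9]
side [231.5 211.5] 126 low [ 447.6 -151.4  118.3] top [ 436.3 -150.8  174.2]
pot (array([ 480.3, -146.4]), np.float64(36.992479548296465))
```

Request:
arm_command([
  {"rot":[0,0,0],"translation":[-11,-45,0],"grip":0},
  {"rot":[0,0,0],"translation":[-22,-90,0],"grip":0},
  {"rot":[0,0,0],"translation":[-33,-135,0],"grip":0},
  {"rot":[0,0,0],"translation":[-43,-178,0],"grip":0},
  {"rot":[0,0,0],"translation":[-45,-187,0],"grip":0},
  {"rot":[0,0,0],"translation":[-45,-187,0],"grip":0},
  {"rot":[0,0,0],"translation":[-45,-187,0],"grip":0},
  {"rot":[0,0,0],"translation":[-45,-187,0],"grip":0},
])

```text
time_s: 25.6
tool_pos: [477.7, -329.5, 254.4]
tool_rot: [-0.001, 1.0, 0.001, -0.0]
contact_force: [0.0, -0.3, 0.0]
gripper_width: 47.2
grasp_force: 0.0
```

Request:
arm_command([
  {"rot":[0,0,0],"translation":[0,0,35],"grip":0},
  {"rot":[0,0,0],"translation":[0,0,75],"grip":0},
  {"rot":[0,0,0],"translation":[0,0,110],"grip":0},
  {"rot":[0,0,0],"translation":[0,0,118],"grip":0},
  {"rot":[0,0,0],"translation":[0,0,118],"grip":1},
  {"rot":[0,0,0],"translation":[0,0,118],"grip":1},
  {"rot":[0,0,0],"translation":[0,0,118],"grip":1},
  {"rot":[0,0,0],"translation":[0,0,118],"grip":1},
  {"rot":[0,0,0],"translation":[0,0,118],"grip":1},
  {"rot":[0,0,0],"translation":[0,0,118],"grip":1},
])

```text
time_s: 26.6
tool_pos: [478.2, -332.2, 137.3]
tool_rot: [-0.0, 1.0, -0.0, 0.001]
contact_force: [-0.3, 0.5, 4.0]
gripper_width: 9.3
grasp_force: 30.0
```

Request:
arm_command([
  {"rot":[0,0,0],"translation":[0,0,0],"grip":1},
  {"rot":[0,0,0],"translation":[0,0,0],"grip":1},
])

```text
time_s: 26.8
tool_pos: [478.3, -332.2, 137.3]
tool_rot: [-0.0, 1.0, -0.0, 0.001]
contact_force: [-0.1, 0.9, 6.0]
gripper_width: 9.1
grasp_force: 30.0
```

Request:
arm_command([
  {"rot":[0,0,0],"translation":[0,0,-20],"grip":1},
  {"rot":[0,0,0],"translation":[0,0,-45],"grip":1},
  {"rot":[0,0,0],"translation":[0,0,-80],"grip":1},
  {"rot":[0,0,0],"translation":[0,0,-115],"grip":1},
  {"rot":[0,0,0],"translation":[0,0,-147],"grip":1},
  {"rot":[0,0,0],"translation":[-2,40,-147],"grip":1},
  {"rot":[0,0,0],"translation":[-4,82,-147],"grip":1},
  {"rot":[0,0,0],"translation":[-4,125,-147],"grip":1},
  {"rot":[0,0,0],"translation":[-4,154,-147],"grip":1},
  {"rot":[0,0,0],"translation":[-4,156,-147],"grip":1},
])

```text
time_s: 27.8
tool_pos: [481.8, -170.9, 283.4]
tool_rot: [-0.003, 1.0, 0.001, -0.0]
contact_force: [0.3, -0.7, -0.6]
gripper_width: 9.5
grasp_force: 30.0
```

Request:
arm_command([
  {"rot":[-0.08,0,0],"translation":[0,0,0],"grip":1},
  {"rot":[-0.15,0,0],"translation":[0,0,0],"grip":1},
  {"rot":[-0.15,0,0],"translation":[0,0,0],"grip":1},
  {"rot":[-0.15,0,0],"translation":[0,0,0],"grip":1},
])

```text
time_s: 28.2
tool_pos: [481.3, -176.9, 283.0]
tool_rot: [0.001, 0.997, 0.074, -0.0]
contact_force: [-0.0, 0.4, 0.5]
gripper_width: 9.5
grasp_force: 30.0
```

```bash
python3 held.py 5
```

```text
[ 481.3 -176.9  283. ] 9.488718124533328 29.99999463558197
scene 132 [ 446.8 -153.4] 13 133.0931356397939
scene 157 [ 478.2 -160.1] 29 160.2360146412501
scene 182 [ 479.2 -163.3] 25 182.3416150075875
scene 207 [ 479.6 -166.4] 30 208.15422539755855
scene 232 [ 477.9 -171.6] 32 232.7694445098092
pot (array([ 482.3, -143.6]), np.float64(37.65418488292595)) 129
side 132 [ 446.2 -152.7] 22 132.66407134947895
side 157 [ 477.8 -157.9] 50 157.34004984823616
side 182 [ 479. -163.] 44 182.15031509248
side 207 [ 478.6 -166.5] 46 207.08573916824344
side 232 [ 478.7 -170.1] 52 232.13262784786968
pot (array([ 480.3, -146.3]), np.float64(36.86656133796351)) 204
```

Request:
arm_command([
  {"rot":[0,0,0],"translation":[-2,-1.5,10],"grip":1},
  {"rot":[0,0,0],"translation":[-2,-5.3,35],"grip":1},
  {"rot":[0,0,0],"translation":[-2,-9.8,65],"grip":1},
  {"rot":[0,0,0],"translation":[-2,-14.3,95],"grip":1},
  {"rot":[0,0,0],"translation":[-2,-18,120],"grip":1},
  {"rot":[0,0,0],"translation":[-2,-20.5,136],"grip":1},
  {"rot":[0,0,0],"translation":[-2,-21.3,141],"grip":1},
  {"rot":[0,0,0],"translation":[-2,-21.3,141],"grip":1},
  {"rot":[0,0,0],"translation":[-2,-21.3,141],"grip":1},
])

```text
time_s: 29.2
tool_pos: [484.3, -175.7, 141.3]
tool_rot: [-0.0, 0.997, 0.075, 0.001]
contact_force: [0.4, 0.1, -0.7]
gripper_width: 9.1
grasp_force: 30.0
```

Request:
arm_command([
  {"rot":[0,0,0],"translation":[0,0,0],"grip":0.6},
  {"rot":[0,0,0],"translation":[0,0,0],"grip":0.4},
  {"rot":[0,0,0],"translation":[0,0,0],"grip":0.3},
  {"rot":[0,0,0],"translation":[0,0,0],"grip":0.3},
  {"rot":[0,0,0],"translation":[0,0,-10],"grip":0.3},
  {"rot":[0,0,0],"translation":[0,0,-35],"grip":0.3},
  {"rot":[0,0,0],"translation":[0,0,-65],"grip":0.3},
  {"rot":[0,0,0],"translation":[0,0,-95],"grip":0.3},
  {"rot":[0,0,0],"translation":[0,0,-115],"grip":0.3},
  {"rot":[0.15,0,0],"translation":[0,0,-115],"grip":0.3},
])

```text
time_s: 30.2
tool_pos: [483.7, -202.5, 257.5]
tool_rot: [0.008, 1.0, -0.004, 0.003]
contact_force: [-0.6, -0.4, -0.5]
gripper_width: 33.0
grasp_force: 0.0
```

Request:
arm_command([
  {"rot":[0,0,0],"translation":[0,0,-10],"grip":0},
  {"rot":[0,0,0],"translation":[0,0,-10],"grip":-0.3},
  {"rot":[0,0,0],"translation":[0,0,-10],"grip":-0.5},
])

```text
time_s: 30.5
tool_pos: [483.5, -193.7, 264.9]
tool_rot: [0.0, 1.0, 0.0, 0.0]
contact_force: [-1.0, -0.0, -0.2]
gripper_width: 53.2
grasp_force: 0.0
```

```bash
python3 inpot.py
python3 - <<'E'
import cv2
a=cv2.imread('pics/side_now.png')[90:330,130:410]; b=cv2.imread('pics/scene_now.png')[100:340,170:450]
cv2.imwrite('pics/c2.png',cv2.resize(cv2.hconcat([a,b]),None,fx=1.4,fy=1.4,interpolation=cv2.INTER_CUBIC))
E
```

```text
[ 483.5 -193.7  264.9] [0. 1. 0. 0.] 53.16856165520077
scene [295.6 157.3] 144 low [ 500.5 -155.8  118.2] top [ 504.2 -160.3  175.6]
scene [313.9 153.9] 76 low [ 450.1 -148.2  118. ] top [ 439.4 -151.6  176.9]
pot (array([ 482.8, -142.2]), np.float64(36.08335976688564))
side [259.2 205.5] 219 low [ 486.  -176.   119.3] top [ 497.9 -170.   175.3]
side [232.4 213. ] 122 low [ 446.6 -154.7  118. ] top [ 436.5 -155.9  174.3]
pot (array([ 481.4, -145.8]), np.float64(37.261883867639504))
```

View pics/c2.png

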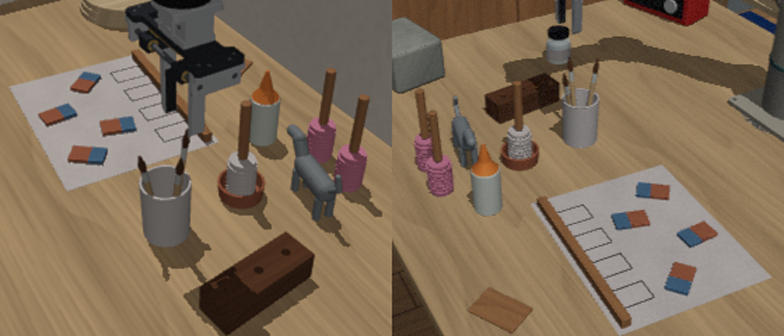

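All three paintbrushes stand in the pot, bristles up (left crop (163,200), right (580,110)). The block's holes are empty and the four tiles still lie on the paper. I'll look down on the layout next.

Request:
arm_command([
  {"rot":[0,0,0],"translation":[-11,38,-35],"grip":-0.5},
  {"rot":[0,0,0],"translation":[-23,76,-35],"grip":-0.5},
  {"rot":[0,0,0],"translation":[-36,118,-35],"grip":-0.5},
  {"rot":[0,0,0],"translation":[-49,160,-35],"grip":-0.5},
  {"rot":[0,0,0],"translation":[-62,202,-35],"grip":-0.5},
  {"rot":[0,0,0],"translation":[-75,244,-35],"grip":-0.5},
  {"rot":[0,0,0],"translation":[-88,286,-35],"grip":-0.5},
  {"rot":[0,0,0],"translation":[-101,328,-35],"grip":-0.5},
  {"rot":[0,0,0],"translation":[-114,368,-35],"grip":-0.5},
  {"rot":[0,0,0],"translation":[-117,378,-35],"grip":-0.5},
])

```text
time_s: 31.6
tool_pos: [600.8, 190.2, 298.0]
tool_rot: [-0.002, 1.0, 0.002, -0.001]
contact_force: [0.1, -0.4, -0.3]
gripper_width: 70.3
grasp_force: 0.0
```

Request:
arm_command([
  {"rot":[0,0,0],"translation":[0,0,0],"grip":-0.5},
  {"rot":[0,0,0],"translation":[0,0,0],"grip":-0.5},
  {"rot":[0,0,0],"translation":[0,0,0],"grip":-0.5},
  {"rot":[0,0,0],"translation":[0,0,0],"grip":-0.5},
])

```text
time_s: 32.0
tool_pos: [600.7, 182.8, 299.8]
tool_rot: [0.001, 1.0, -0.0, 0.0]
contact_force: [-0.3, -0.1, 0.6]
gripper_width: 70.6
grasp_force: 0.0
```

```bash
cat > tiles.py <<'E'
from m import *
import sys
def find(im,p,zt=8.,dbg=False):
    "tile top rects by colour on plane z=8"
    hsv=cv2.cvtColor(im,cv2.COLOR_RGB2HSV).astype(int); h,S,V=hsv[...,0],hsv[...,1],hsv[...,2]
    blue=(h>95)&(h<125)&(S>90); red=((h<12)|(h>172))&(S>110)
    out=[]
    k=np.ones((3,3),np.uint8)
    m=cv2.morphologyEx((blue|red).astype(np.uint8),cv2.MORPH_OPEN,k)
    m=cv2.morphologyEx(m,cv2.MORPH_CLOSE,np.ones((5,5),np.uint8))
    for mm,c,st in comps(m,300):
        nb=(mm&blue).sum()
        if nb<0.25*mm.sum() or nb>0.75*mm.sum(): continue
        cs,_=cv2.findContours(mm.astype(np.uint8),cv2.RETR_EXTERNAL,cv2.CHAIN_APPROX_NONE)
        q=np.array([ray(p,a[0][0],a[0][1],zt)[:2] for a in max(cs,key=len)])
        (cx,cy),(a,b),ang=cv2.minAreaRect(q.astype(np.float32))
        if a<b: a,b,ang=b,a,ang+90
        B=np.argwhere(mm&blue).mean(0); bw=ray(p,B[1],B[0],zt)[:2]
        out.append((cx,cy,a,b,(ang+90)%180-90,bw[0],bw[1],c))
    return out
E
cat > look.py <<'E'
from tiles import *
s=bot.observe();print(s['tool_pos'],s['tool_rot'])
im,d,p=shot('wrist',sys.argv[1]); w=cloud(d,p); np.savez('last.npz',im=im,w=w)
print('bench z',np.nanmedian(w[60:200,100:460,2]))
for t in find(im,p): print('tile',np.array(t[:7]),t[7])
x,y,z=w[...,0],w[...,1],w[...,2]
b=(z>14)&(z<28)&(x>640)&(x<720)&(y>0)&(y<370)
if b.sum()>50:print('batten',cv2.minAreaRect(w[b][:,:2].astype(np.float32)))
# near face of batten on paper plane: first row of brown per column
E
python3 look.py w5.png
```

```text
[600.7 182.8 299.8] [ 0.  1. -0.  0.]
bench z 0.7094979763701303
tile [453.5  92.4  64.   40.1 -38.6 467.9  80.6] [205.7  76.2]
tile [456.2 235.9  63.6  38.7   1.  474.8 236.2] [311.  78.]
tile [539.8 142.2  63.5  39.3 -17.6 557.4 136.5] [243.9 141.2]
tile [550.2 310.5  64.5  40.1  39.3 564.9 322.8] [361.4 148.7]
batten ((676.955810546875, 183.95098876953125), (339.8591613769531, 19.297405242919922), 85.82316589355469)
```

View pics/w5.png

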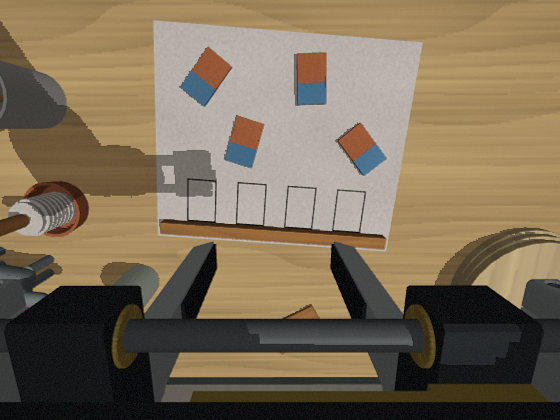

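The wrist view shows four tiles at (206,76), (311,78), (244,141) and (361,149), with outlined places at (202,200), (251,204), (300,208) and (349,212), and the batten along row 230. One tile has already shifted since the start. Checking the place centres from the drawn outlines.

Run:
```python
from m import *
f=np.load('last.npz'); im=f['im']; p=bot.camera_params('wrist')
g=cv2.cvtColor(im,cv2.COLOR_RGB2GRAY)
bh=cv2.morphologyEx(g,cv2.MORPH_BLACKHAT,np.ones((7,7),np.uint8))
m=np.zeros_like(g); m[170:238,180:375]=(bh[170:238,180:375]>35)
for mm,c,st in comps(m,60):
    uv=np.argwhere(mm); q=np.array([ray(p,v[1],v[0],0)[:2] for v in uv],np.float32)
    print(st,cv2.minAreaRect(q))
# batten near-top edge: ray at z=20 / bottom at z=0
hsv=cv2.cvtColor(im,cv2.COLOR_RGB2HSV).astype(int)
br=(hsv[...,0]<18)&(hsv[...,1]>110)
for u in range(165,385,20):
    col=np.where(br[215:245,u])[0]
    if len(col): v0=215+col.min(); print(u,v0,215+col.max(),ray(p,u,v0-.5,0)[:2],ray(p,u,v0-.5,20)[:2])
```

```text
[ 180  178  195   60 1666] ((637.5967407226562, 193.96011352539062), (303.62567138671875, 75.38965606689453), 85.6599349975586)
165 220 233 [656.9  17. ] [651.3  24.3]
185 221 234 [658.5  47.9] [652.9  53.8]
205 222 236 [660.2  78.8] [654.4  83.4]
225 224 237 [663.4 109.6] [657.6 112.9]
245 225 238 [665.1 140.6] [659.1 142.5]
265 227 240 [668.4 171.6] [662.3 172.2]
285 228 241 [670.  202.8] [663.9 202. ]
305 229 243 [671.7 234. ] [665.4 231.8]
325 231 244 [675.  265.2] [668.6 261.8]
345 232 244 [676.6 296.5] [670.2 291.7]
365 234 244 [680. 328.] [673.4 321.8]
```

Request:
arm_command([
  {"rot":[0,0,0.12],"translation":[20,-14,40],"grip":-0.5},
  {"rot":[0,0,0.24],"translation":[40,-28,80],"grip":-0.5},
  {"rot":[0,0,0.307],"translation":[58,-40,120],"grip":-0.5},
  {"rot":[0,0,0.307],"translation":[61,-42,160],"grip":-0.5},
  {"rot":[0,0,0.307],"translation":[61,-42,200],"grip":-0.5},
  {"rot":[0,0,0.307],"translation":[61,-42,220],"grip":-0.5},
  {"rot":[0,0,0.307],"translation":[61,-42,220],"grip":-0.5},
  {"rot":[0,0,0.307],"translation":[61,-42,220],"grip":-0.5},
])

```text
time_s: 32.85
tool_pos: [540.0, 142.7, 80.0]
tool_rot: [0.153, 0.988, 0.0, 0.0]
contact_force: [0.1, 0.8, 0.9]
gripper_width: 70.5
grasp_force: 0.0
```

Request:
arm_command([
  {"rot":[0,0,0],"translation":[0,0,25],"grip":-0.5},
  {"rot":[0,0,0],"translation":[0,0,48],"grip":-0.5},
  {"rot":[0,0,0],"translation":[0,0,59],"grip":-0.5},
  {"rot":[0,0,0],"translation":[0,0,60],"grip":-0.5},
  {"rot":[0,0,0],"translation":[0,0,60],"grip":1},
  {"rot":[0,0,0],"translation":[0,0,60],"grip":1},
  {"rot":[0,0,0],"translation":[0,0,60],"grip":1},
  {"rot":[0,0,0],"translation":[0,0,60],"grip":1},
  {"rot":[0,0,0],"translation":[0,0,60],"grip":1},
  {"rot":[0,0,0],"translation":[0,0,60],"grip":1},
])

```text
time_s: 33.85
tool_pos: [539.9, 143.0, 20.1]
tool_rot: [0.153, 0.988, 0.0, 0.0]
contact_force: [-0.2, -0.6, 6.5]
gripper_width: 39.2
grasp_force: 30.0
```

Request:
arm_command([
  {"rot":[0,0,0],"translation":[0,0,-12],"grip":1},
  {"rot":[0,0,0],"translation":[0,0,-25],"grip":1},
  {"rot":[0,0,-0.12],"translation":[-35,14,-25],"grip":1},
  {"rot":[0,0,-0.234],"translation":[-70,28,-25],"grip":1},
  {"rot":[0,0,-0.234],"translation":[-80.8,32.9,-25],"grip":1},
  {"rot":[0,0,-0.234],"translation":[-80.8,32.9,-25],"grip":1},
  {"rot":[0,0,-0.234],"translation":[-80.8,32.9,-15],"grip":1},
  {"rot":[0,0,-0.234],"translation":[-80.8,32.9,-3],"grip":1},
  {"rot":[0,0,-0.234],"translation":[-80.8,32.9,0],"grip":1},
  {"rot":[0,0,-0.234],"translation":[-80.8,32.9,0],"grip":1},
])

```text
time_s: 34.85
tool_pos: [624.6, 150.0, 19.3]
tool_rot: [0.036, 0.999, -0.0, -0.002]
contact_force: [-3.2, -0.1, 5.3]
gripper_width: 39.5
grasp_force: 30.0
```

Request:
arm_command([
  {"rot":[0,0,0],"translation":[-3,0,0],"grip":1},
  {"rot":[0,0,0],"translation":[-5,0,0],"grip":1},
  {"rot":[0,0,0],"translation":[-6,0,0],"grip":1},
  {"rot":[0,0,0],"translation":[-6,0,0],"grip":1},
])

```text
time_s: 35.25
tool_pos: [627.9, 150.0, 19.3]
tool_rot: [0.036, 0.999, -0.001, -0.004]
contact_force: [-7.0, 0.5, 10.2]
gripper_width: 39.6
grasp_force: 30.0
```

Request:
arm_command([
  {"rot":[0,0,0],"translation":[0,0,-1.5],"grip":1},
  {"rot":[0,0,0],"translation":[-1,0,-1.5],"grip":1},
  {"rot":[0,0,0],"translation":[-2,0,-1.5],"grip":1},
  {"rot":[0,0,0],"translation":[-2,0,-1.5],"grip":1},
])

```text
time_s: 35.65
tool_pos: [632.4, 149.7, 20.2]
tool_rot: [0.036, 0.999, -0.0, -0.002]
contact_force: [-5.4, 1.8, 1.8]
gripper_width: 39.6
grasp_force: 30.0
```

Request:
arm_command([
  {"rot":[0,0,0],"translation":[-1,0,0],"grip":1},
  {"rot":[0,0,0],"translation":[-2,0,0],"grip":1},
  {"rot":[0,0,0],"translation":[-2,0,0],"grip":1},
])

```text
time_s: 35.95
tool_pos: [632.5, 149.6, 20.0]
tool_rot: [0.036, 0.999, -0.0, -0.004]
contact_force: [-8.1, 1.1, 4.2]
gripper_width: 39.4
grasp_force: 30.0
```

Request:
arm_command([
  {"rot":[0,0,0],"translation":[0,0,0],"grip":0},
  {"rot":[0,0,0],"translation":[0,0,0],"grip":-0.15},
  {"rot":[0,0,0],"translation":[0,0,0],"grip":-0.25},
  {"rot":[0,0,0],"translation":[0,0,0],"grip":-0.25},
  {"rot":[0,0,0],"translation":[0,0,-20],"grip":-0.25},
  {"rot":[0,0,0],"translation":[5,0,-60],"grip":-0.25},
  {"rot":[0,0,0],"translation":[15,20,-105],"grip":-0.5},
  {"rot":[0,0,0],"translation":[25,40,-150],"grip":-0.5},
  {"rot":[0,0,0],"translation":[40,45,-180],"grip":-0.5},
  {"rot":[0,0,0],"translation":[40,45,-180],"grip":-0.5},
])

```text
time_s: 36.95
tool_pos: [601.3, 200.4, 206.3]
tool_rot: [0.035, 0.999, 0.002, 0.004]
contact_force: [0.3, -0.5, 0.7]
gripper_width: 70.9
grasp_force: 0.0
```

```bash
cat >> look.py <<'E'
c,s_=676.955,183.951
xl=np.array([.9973,-.0729]); yl=np.array([.0729,.9973]); O=np.array([677,184])-41.5*xl
for t in find(im,p):
    v=np.array(t[:2])-O; print('layout',v@xl,v@yl,'ang',t[4]+4.18)
E
python3 look.py w6.png
python3 -c "
import cv2
cv2.imwrite('pics/c6.png',cv2.resize(cv2.imread('pics/w6.png')[100:300,120:440],None,fx=2.4,fy=2.4,interpolation=cv2.INTER_CUBIC))"
```

```text
[601.3 200.4 206.3] [0. 1. 0. 0.]
bench z 0.7976773128020227
tile [456.5 235.8  64.5  39.4   1.8 474.9 236.4] [294.8  58.6]
tile [453.8  92.7  64.3  41.  -38.8 468.1  80.9] [160.7  65.9]
tile [550.3 310.8  64.6  40.1  39.1 564.9 323.1] [364.7 144.3]
tile [631.8 150.7  64.4  40.8  -4.  651.6 149.6] [232.4 222.6]
batten ((676.9374389648438, 183.90264892578125), (339.6359558105469, 19.35135841369629), 85.69190216064453)
layout -182.21905940025627 35.6015589187622 ang 5.962894849777221
layout -174.4106280571777 -107.27516697998047 ang -34.6060107421875
layout -94.09915721977535 117.19885127563477 ang 43.31253021240234
layout -1.1479594246703635 -36.516905192565915 ang 0.13888519287109347
```

View pics/c6.png

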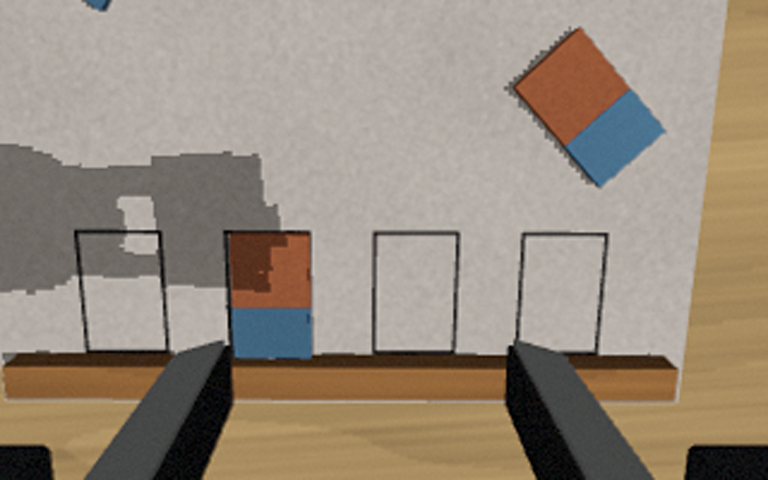

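The second place now holds its tile squarely inside the outline, at crop (270,295), with its end at the batten, within about 1 mm. Next is the tile at crop (588,107).

Request:
arm_command([
  {"rot":[0,0,-0.13],"translation":[12,22,10],"grip":-0.5},
  {"rot":[0,0,-0.26],"translation":[25,48,30],"grip":-0.5},
  {"rot":[0,0,-0.39],"translation":[38,75,55],"grip":-0.5},
  {"rot":[0,0,-0.52],"translation":[50,100,80],"grip":-0.5},
  {"rot":[0,0,-0.65],"translation":[55,109,105],"grip":-0.5},
  {"rot":[0,0,-0.757],"translation":[55,109,120],"grip":-0.5},
  {"rot":[0,0,-0.757],"translation":[55,109,120],"grip":-0.5},
  {"rot":[0,0,-0.757],"translation":[55,109,120],"grip":-0.5},
  {"rot":[0,0,-0.757],"translation":[55,109,120],"grip":-0.5},
])

```text
time_s: 37.9
tool_pos: [554.0, 309.1, 81.4]
tool_rot: [-0.334, 0.943, -0.0, 0.0]
contact_force: [-0.1, -0.4, 0.4]
gripper_width: 70.4
grasp_force: 0.0
```

```bash
cat > goto.py <<'E'
from m import *
import sys
# goto.py X Y yawdeg : shift in tool axes + rot z
np.set_printoptions(precision=3,suppress=True)
X,Y,a=map(float,sys.argv[1:4]); s=bot.observe(); q=R.from_quat(s['tool_rot'])
M=q.as_matrix(); yaw=np.degrees(np.arctan2(-M[0,1],M[1,1]))
print('pos',s['tool_pos'],'yaw',yaw,'shift',q.inv().apply([X-s['tool_pos'][0],Y-s['tool_pos'][1],0]),'rotz',-np.radians(a-yaw))
E
python3 goto.py 550.3 310.5 39.2
```

```text
pos [553.979 309.135  81.39 ] yaw 39.01133509021043 shift [ 1.999  3.376 -0.004] rotz -0.0032928238588061263
```

Request:
arm_command([
  {"rot":[0,0,-0.003],"translation":[2,3.4,20],"grip":-0.5},
  {"rot":[0,0,-0.003],"translation":[2,3.4,46],"grip":-0.5},
  {"rot":[0,0,-0.003],"translation":[2,3.4,59.5],"grip":-0.5},
  {"rot":[0,0,-0.003],"translation":[2,3.4,60.5],"grip":-0.5},
  {"rot":[0,0,-0.003],"translation":[2,3.4,60.5],"grip":1},
  {"rot":[0,0,-0.003],"translation":[2,3.4,60.5],"grip":1},
  {"rot":[0,0,-0.003],"translation":[2,3.4,60.5],"grip":1},
  {"rot":[0,0,-0.003],"translation":[2,3.4,60.5],"grip":1},
  {"rot":[0,0,-0.003],"translation":[2,3.4,60.5],"grip":1},
  {"rot":[0,0,-0.003],"translation":[2,3.4,60.5],"grip":1},
])

```text
time_s: 38.9
tool_pos: [549.8, 311.3, 21.2]
tool_rot: [-0.337, 0.942, 0.0, 0.001]
contact_force: [-1.0, -1.3, 4.5]
gripper_width: 39.3
grasp_force: 30.0
```

```bash
python3 goto.py 636.8 298.5 -4.18
```

```text
pos [549.803 311.342  21.215] yaw 39.36392682425769 shift [-59.115 -65.106   0.083] rotz 0.7599848923307749
```

Request:
arm_command([
  {"rot":[0,0,0],"translation":[0,0,-14],"grip":1},
  {"rot":[0,0,0.13],"translation":[-8,-9,-27],"grip":1},
  {"rot":[0,0,0.27],"translation":[-22,-24,-27],"grip":1},
  {"rot":[0,0,0.41],"translation":[-36,-40,-27],"grip":1},
  {"rot":[0,0,0.55],"translation":[-48,-53,-27],"grip":1},
  {"rot":[0,0,0.68],"translation":[-57,-63,-27],"grip":1},
  {"rot":[0,0,0.76],"translation":[-59,-65,-27],"grip":1},
  {"rot":[0,0,0.76],"translation":[-59,-65,-27],"grip":1},
  {"rot":[0,0,0.76],"translation":[-59,-65,-16],"grip":1},
  {"rot":[0,0,0.76],"translation":[-59,-65,-5],"grip":1},
])

```text
time_s: 39.9
tool_pos: [635.6, 298.7, 25.0]
tool_rot: [0.035, 0.999, 0.0, -0.0]
contact_force: [0.1, -0.1, -1.8]
gripper_width: 39.2
grasp_force: 30.0
```

Request:
arm_command([
  {"rot":[0,0,0],"translation":[0,0,3.5],"grip":1},
  {"rot":[0,0,0],"translation":[0,0,3.5],"grip":1},
  {"rot":[0,0,0],"translation":[-3,0,3.5],"grip":1},
  {"rot":[0,0,0],"translation":[-5,0,3.5],"grip":1},
  {"rot":[0,0,0],"translation":[-7,0,3.5],"grip":1},
  {"rot":[0,0,0],"translation":[-7,0,3.5],"grip":1},
])

```text
time_s: 40.5
tool_pos: [643.6, 297.6, 21.8]
tool_rot: [0.037, 0.999, -0.0, 0.0]
contact_force: [-0.2, -0.1, -0.3]
gripper_width: 39.2
grasp_force: 30.0
```

```bash
python3 goto.py 643.8 298.5 -4.18
```

```text
pos [643.626 297.616  21.828] yaw -4.186310935640233 shift [-0.109  0.895  0.   ] rotz -0.00011014660580352015
```

Not yet touching the batten; pushing on.

Request:
arm_command([
  {"rot":[0,0,0],"translation":[-1,0.9,0.5],"grip":1},
  {"rot":[0,0,0],"translation":[-2,0.9,0.5],"grip":1},
  {"rot":[0,0,0],"translation":[-3,0.9,0.5],"grip":1},
  {"rot":[0,0,0],"translation":[-3,0.9,0.5],"grip":1},
])

```text
time_s: 40.9
tool_pos: [644.6, 298.8, 21.3]
tool_rot: [0.036, 0.999, -0.0, -0.002]
contact_force: [-4.3, 0.7, 1.3]
gripper_width: 39.2
grasp_force: 30.0
```

Request:
arm_command([
  {"rot":[0,0,0],"translation":[-1.5,0,0],"grip":1},
  {"rot":[0,0,0],"translation":[-1.5,0,0],"grip":1},
  {"rot":[0,0,0],"translation":[-1.5,0,0],"grip":0},
  {"rot":[0,0,0],"translation":[-1.5,0,0],"grip":-0.15},
  {"rot":[0,0,0],"translation":[-1.5,0,0],"grip":-0.25},
  {"rot":[0,0,0],"translation":[-1.5,0,0],"grip":-0.25},
  {"rot":[0,0,0],"translation":[-1.5,0,-20],"grip":-0.25},
  {"rot":[0,0,0],"translation":[-1.5,0,-60],"grip":-0.25},
  {"rot":[0,0,0],"translation":[18,-20,-100],"grip":-0.5},
  {"rot":[0,0,0],"translation":[40,-60,-140],"grip":-0.5},
])

```text
time_s: 41.9
tool_pos: [606.4, 250.9, 156.3]
tool_rot: [0.035, 0.999, 0.002, 0.001]
contact_force: [0.8, -0.3, 1.0]
gripper_width: 69.6
grasp_force: 0.0
```

Request:
arm_command([
  {"rot":[0,0,0],"translation":[12,-30,-20],"grip":-0.5},
  {"rot":[0,0,0],"translation":[12,-40,-20],"grip":-0.5},
  {"rot":[0,0,0],"translation":[12,-40,-20],"grip":-0.5},
  {"rot":[0,0,0],"translation":[12,-40,-20],"grip":-0.5},
])

```text
time_s: 42.3
tool_pos: [591.6, 210.5, 173.4]
tool_rot: [0.036, 0.999, 0.0, -0.0]
contact_force: [-0.7, 1.1, 0.1]
gripper_width: 69.8
grasp_force: 0.0
```

```bash
python3 look.py w7.png; python3 goto.py 453.8 92.7 -38.7
```

```text
[591.6 210.5 173.4] [ 0.  1.  0. -0.]
bench z 0.7856172138907596
tile [456.4 235.9  64.5  39.3   1.8 474.9 236.6] [287.8  64.3]
tile [453.9  92.9  64.3  41.7 -38.6 468.2  81.1] [141.8  73.2]
tile [631.6 151.1  66.2  40.6  -4.3 652.3 156.1] [223.7 238.5]
batten ((676.6370239257812, 183.75833129882812), (339.7838134765625, 19.15426254272461), 85.53750610351562)
layout -182.27262703331292 35.71654632720947 ang 5.987937264442444
layout -174.34485250938715 -107.09336597137451 ang -34.42906982421875
layout -1.3610234764892108 -36.06927477722168 ang -0.13185913085937528
pos [591.328 210.925 173.079] yaw -4.092392163433391 shift [ 128.74  -127.738    0.099] rotz 0.6040167029870791
```

Request:
arm_command([
  {"rot":[0,0,0.13],"translation":[28,-28,0],"grip":-0.5},
  {"rot":[0,0,0.26],"translation":[56,-56,20],"grip":-0.5},
  {"rot":[0,0,0.39],"translation":[84,-84,40],"grip":-0.5},
  {"rot":[0,0,0.52],"translation":[112,-112,60],"grip":-0.5},
  {"rot":[0,0,0.604],"translation":[128,-127,80],"grip":-0.5},
  {"rot":[0,0,0.604],"translation":[129,-128,93],"grip":-0.5},
  {"rot":[0,0,0.604],"translation":[129,-128,93],"grip":-0.5},
  {"rot":[0,0,0.604],"translation":[129,-128,93],"grip":-0.5},
  {"rot":[0,0,0.604],"translation":[129,-128,93],"grip":-0.5},
])

```text
time_s: 43.25
tool_pos: [454.6, 92.1, 81.6]
tool_rot: [0.331, 0.944, 0.001, 0.0]
contact_force: [-0.5, 0.2, -0.0]
gripper_width: 70.3
grasp_force: 0.0
```

```bash
python3 goto.py 453.8 92.7 -38.7
```

```text
pos [454.592  92.124  81.584] yaw -38.69285517224544 shift [ 0.979 -0.045 -0.001] rotz 0.00012470076880504298
```

Request:
arm_command([
  {"rot":[0,0,0],"translation":[1,0,20],"grip":-0.5},
  {"rot":[0,0,0],"translation":[1,0,46],"grip":-0.5},
  {"rot":[0,0,0],"translation":[1,0,59.5],"grip":-0.5},
  {"rot":[0,0,0],"translation":[1,0,61],"grip":-0.5},
  {"rot":[0,0,0],"translation":[1,0,61],"grip":1},
  {"rot":[0,0,0],"translation":[1,0,61],"grip":1},
  {"rot":[0,0,0],"translation":[1,0,61],"grip":1},
  {"rot":[0,0,0],"translation":[1,0,61],"grip":1},
  {"rot":[0,0,0],"translation":[1,0,61],"grip":1},
  {"rot":[0,0,0],"translation":[1,0,61],"grip":1},
])

```text
time_s: 44.25
tool_pos: [453.0, 91.8, 20.8]
tool_rot: [0.332, 0.943, 0.0, 0.0]
contact_force: [-0.5, 0.2, 5.0]
gripper_width: 39.5
grasp_force: 30.0
```

```bash
python3 goto.py 620.4 74.3 -4.18
```

```text
pos [453.042  91.796  20.847] yaw -38.78110255084555 shift [-141.422   91.186    0.133] rotz -0.6039031643324636
```

Request:
arm_command([
  {"rot":[0,0,0],"translation":[0,0,-25],"grip":1},
  {"rot":[0,0,-0.13],"translation":[-28,18,-32],"grip":1},
  {"rot":[0,0,-0.26],"translation":[-60,38,-32],"grip":1},
  {"rot":[0,0,-0.39],"translation":[-92,59,-32],"grip":1},
  {"rot":[0,0,-0.52],"translation":[-120,77,-32],"grip":1},
  {"rot":[0,0,-0.604],"translation":[-138,89,-32],"grip":1},
  {"rot":[0,0,-0.604],"translation":[-141,91,-32],"grip":1},
  {"rot":[0,0,-0.604],"translation":[-141,91,-32],"grip":1},
  {"rot":[0,0,-0.604],"translation":[-141,91,-20],"grip":1},
  {"rot":[0,0,-0.604],"translation":[-141,91,-6],"grip":1},
])

```text
time_s: 45.25
tool_pos: [618.3, 74.8, 25.8]
tool_rot: [0.036, 0.999, -0.0, -0.0]
contact_force: [-0.3, -0.2, -1.1]
gripper_width: 39.4
grasp_force: 30.0
```

Request:
arm_command([
  {"rot":[0,0,0],"translation":[0,0,4],"grip":1},
  {"rot":[0,0,0],"translation":[0,0,5],"grip":1},
  {"rot":[0,0,0],"translation":[0,0,5],"grip":1},
])

```text
time_s: 45.55
tool_pos: [617.0, 74.5, 20.9]
tool_rot: [0.036, 0.999, -0.0, -0.002]
contact_force: [-3.4, -0.8, 4.9]
gripper_width: 39.5
grasp_force: 30.0
```

```bash
python3 goto.py 627.4 73.8 -4.18
```

```text
pos [616.982  74.532  20.921] yaw -4.15846991218958 shift [-10.444   0.025  -0.049] rotz 0.0003757709205353196
```

Request:
arm_command([
  {"rot":[0,0,0],"translation":[-3,0,-1],"grip":1},
  {"rot":[0,0,0],"translation":[-6,0,-1],"grip":1},
  {"rot":[0,0,0],"translation":[-9,0,-1],"grip":1},
  {"rot":[0,0,0],"translation":[-10,0,-1],"grip":1},
  {"rot":[0,0,0],"translation":[-10,0,-1],"grip":1},
])

```text
time_s: 46.05
tool_pos: [626.5, 74.0, 21.6]
tool_rot: [0.036, 0.999, -0.0, -0.003]
contact_force: [-6.7, 0.2, 1.4]
gripper_width: 39.3
grasp_force: 30.0
```

Request:
arm_command([
  {"rot":[0,0,0],"translation":[-1,0,0],"grip":1},
  {"rot":[0,0,0],"translation":[-2,0,0],"grip":1},
  {"rot":[0,0,0],"translation":[-2,0,0],"grip":1},
])

```text
time_s: 46.35
tool_pos: [626.6, 74.0, 21.4]
tool_rot: [0.036, 0.999, -0.0, -0.005]
contact_force: [-8.3, 1.3, 5.1]
gripper_width: 39.3
grasp_force: 30.0
```

Request:
arm_command([
  {"rot":[0,0,0],"translation":[0,0,0],"grip":0},
  {"rot":[0,0,0],"translation":[0,0,0],"grip":-0.15},
  {"rot":[0,0,0],"translation":[0,0,0],"grip":-0.25},
  {"rot":[0,0,0],"translation":[0,0,0],"grip":-0.25},
  {"rot":[0,0,0],"translation":[0,0,-20],"grip":-0.25},
  {"rot":[0,0,0],"translation":[0,0,-60],"grip":-0.25},
  {"rot":[0,0,0],"translation":[36,20,-60],"grip":-0.5},
  {"rot":[0,0,0],"translation":[72,50,-60],"grip":-0.5},
  {"rot":[0,0,0],"translation":[108,85,-60],"grip":-0.5},
  {"rot":[0,0,-0.1],"translation":[144,115,-60],"grip":-0.5},
])

```text
time_s: 47.35
tool_pos: [495.6, 200.3, 82.8]
tool_rot: [-0.014, 1.0, 0.0, 0.001]
contact_force: [-0.6, -0.3, -0.0]
gripper_width: 70.2
grasp_force: 0.0
```

Request:
arm_command([
  {"rot":[0,0,0],"translation":[25,30,0],"grip":-0.5},
  {"rot":[0,0,0],"translation":[25,35,0],"grip":-0.5},
  {"rot":[0,0,0],"translation":[25,35,0],"grip":-0.5},
  {"rot":[0,0,0],"translation":[25,35,0],"grip":-0.5},
])

```text
time_s: 47.75
tool_pos: [471.8, 231.8, 82.6]
tool_rot: [-0.013, 1.0, -0.0, 0.001]
contact_force: [-0.2, -0.3, 0.4]
gripper_width: 70.6
grasp_force: 0.0
```

```bash
python3 goto.py 456.4 235.9 1.4
python3 - <<'E'
from tiles import *
for n in ['scene','side']:
    im,d,p=shot(n); 
    for t in find(im,p): print(n,np.array(t[:5]))
E
```

```text
pos [471.783 231.848  82.576] yaw 1.4659425441638374 shift [15.274  4.444 -0.024] rotz 0.0011509145128007353
scene [639.2 300.9  56.5  43.2  -4.6]
```

Request:
arm_command([
  {"rot":[0,0,0],"translation":[10,4.4,10],"grip":-0.5},
  {"rot":[0,0,0],"translation":[15,4.4,20],"grip":-0.5},
  {"rot":[0,0,0],"translation":[15,4.4,46],"grip":-0.5},
  {"rot":[0,0,0],"translation":[15,4.4,62],"grip":-0.5},
  {"rot":[0,0,0],"translation":[15,4.4,62],"grip":1},
  {"rot":[0,0,0],"translation":[15,4.4,62],"grip":1},
  {"rot":[0,0,0],"translation":[15,4.4,62],"grip":1},
  {"rot":[0,0,0],"translation":[15,4.4,62],"grip":1},
  {"rot":[0,0,0],"translation":[15,4.4,62],"grip":1},
  {"rot":[0,0,0],"translation":[15,4.4,62],"grip":1},
])

```text
time_s: 48.85
tool_pos: [455.9, 236.8, 21.2]
tool_rot: [-0.013, 1.0, 0.0, 0.001]
contact_force: [-0.3, -0.9, 5.8]
gripper_width: 39.3
grasp_force: 30.0
```

```bash
python3 goto.py 631.3 223.9 -4.18
```

```text
pos [455.879 236.821  21.21 ] yaw 1.538529480403318 shift [-175.011  -17.626    0.223] rotz 0.09980716780539844
```

Request:
arm_command([
  {"rot":[0,0,0],"translation":[0,0,-25],"grip":1},
  {"rot":[0,0,0.05],"translation":[-32,-3,-32],"grip":1},
  {"rot":[0,0,0.1],"translation":[-70,-7,-32],"grip":1},
  {"rot":[0,0,0.1],"translation":[-110,-11,-32],"grip":1},
  {"rot":[0,0,0.1],"translation":[-150,-15,-32],"grip":1},
  {"rot":[0,0,0.1],"translation":[-172,-17.5,-32],"grip":1},
  {"rot":[0,0,0.1],"translation":[-175,-17.6,-32],"grip":1},
  {"rot":[0,0,0.1],"translation":[-175,-17.6,-32],"grip":1},
  {"rot":[0,0,0.1],"translation":[-175,-17.6,-20],"grip":1},
  {"rot":[0,0,0.1],"translation":[-175,-17.6,-6],"grip":1},
])

```text
time_s: 49.85
tool_pos: [629.3, 224.9, 25.9]
tool_rot: [0.036, 0.999, 0.0, -0.0]
contact_force: [-1.1, -0.7, -0.8]
gripper_width: 39.4
grasp_force: 30.0
```

Request:
arm_command([
  {"rot":[0,0,0],"translation":[0,0,3],"grip":1},
  {"rot":[0,0,0],"translation":[0,0,4.5],"grip":1},
  {"rot":[0,0,0],"translation":[0,0,4.5],"grip":1},
])

```text
time_s: 50.15
tool_pos: [629.0, 224.3, 21.4]
tool_rot: [0.036, 0.999, -0.0, -0.001]
contact_force: [-0.4, 0.6, -0.6]
gripper_width: 39.5
grasp_force: 30.0
```

```bash
python3 goto.py 638.3 223.4 -4.18
```

```text
pos [628.988 224.261  21.396] yaw -4.125604916422411 shift [-9.35  -0.189 -0.024] rotz 0.0009493733053264214
```

Request:
arm_command([
  {"rot":[0,0,0],"translation":[-3,0,0],"grip":1},
  {"rot":[0,0,0],"translation":[-6,0,0],"grip":1},
  {"rot":[0,0,0],"translation":[-9,0,0],"grip":1},
  {"rot":[0,0,0],"translation":[-10,0,0],"grip":1},
  {"rot":[0,0,0],"translation":[-11,0,0],"grip":1},
  {"rot":[0,0,0],"translation":[-11,0,0],"grip":1},
])

```text
time_s: 50.75
tool_pos: [638.6, 223.6, 21.5]
tool_rot: [0.036, 0.999, -0.0, -0.003]
contact_force: [-6.3, 0.4, 3.6]
gripper_width: 39.7
grasp_force: 30.0
```

Request:
arm_command([
  {"rot":[0,0,0],"translation":[-1,0,0],"grip":1},
  {"rot":[0,0,0],"translation":[-1.5,0,0],"grip":1},
  {"rot":[0,0,0],"translation":[-1.5,0,0],"grip":1},
])

```text
time_s: 51.05
tool_pos: [638.7, 223.5, 21.4]
tool_rot: [0.036, 0.999, -0.001, -0.004]
contact_force: [-8.6, 1.0, 6.9]
gripper_width: 39.1
grasp_force: 30.0
```

Against the batten. Release and rise to the overview pose.

Request:
arm_command([
  {"rot":[0,0,0],"translation":[0,0,0],"grip":0},
  {"rot":[0,0,0],"translation":[0,0,0],"grip":-0.15},
  {"rot":[0,0,0],"translation":[0,0,0],"grip":-0.25},
  {"rot":[0,0,0],"translation":[0,0,0],"grip":-0.25},
  {"rot":[0,0,0],"translation":[0,0,-20],"grip":-0.25},
  {"rot":[0,0,0],"translation":[0,0,-60],"grip":-0.25},
  {"rot":[0,0,0],"translation":[8,-8,-105],"grip":-0.5},
  {"rot":[0,0,0],"translation":[16,-16,-150],"grip":-0.8},
  {"rot":[0,0,0],"translation":[24,-24,-195],"grip":-1},
  {"rot":[0,0,0],"translation":[32,-34,-240],"grip":-1},
])

```text
time_s: 52.05
tool_pos: [608.5, 191.4, 263.9]
tool_rot: [0.036, 0.999, 0.0, 0.0]
contact_force: [0.4, 0.1, 0.3]
gripper_width: 87.1
grasp_force: 0.0
```

Request:
arm_command([
  {"rot":[0,0,0],"translation":[0,0,-25],"grip":-1},
  {"rot":[0,0,0],"translation":[0,0,-40],"grip":-1},
  {"rot":[0,0,0],"translation":[0,0,-40],"grip":-1},
  {"rot":[0,0,0],"translation":[0,0,-40],"grip":-1},
  {"rot":[0,0,0],"translation":[0,0,-40],"grip":-1},
])

```text
time_s: 52.55
tool_pos: [608.1, 191.4, 300.4]
tool_rot: [0.036, 0.999, -0.0, -0.001]
contact_force: [0.1, -0.9, 0.7]
gripper_width: 93.8
grasp_force: 0.0
```

```bash
python3 look.py w8.png; python3 inpot.py
python3 -c "
import cv2
a=cv2.resize(cv2.imread('pics/w8.png')[150:270,130:400],None,fx=2.8,fy=2.8,interpolation=cv2.INTER_CUBIC)
b=cv2.resize(cv2.imread('pics/side_now.png')[90:260,130:400],(756,264*1))
cv2.imwrite('pics/c8.png',cv2.vconcat([a,b]))"
```

```text
[608.1 191.4 300.4] [ 0.  1. -0. -0.]
bench z 0.6414051894007002
tile [626.6  75.9  64.4  41.1  -4.1 646.1  74.4] [196.6 202. ]
tile [632.  151.2  64.8  39.1  -4.7 651.6 150.1] [247.2 201.9]
tile [637.3 224.9  65.2  38.7  -5.4 656.9 223. ] [296.2 201.9]
tile [643.4 299.4  66.1  39.8  -4.4 663.3 297.9] [346.1 202.1]
batten ((676.6790161132812, 183.92959594726562), (339.20330810546875, 18.417245864868164), 85.75980377197266)
layout -0.9022109406310562 -111.50288398361205 ang 0.08515899658203097
layout -0.9996654274779808 -35.981343574523926 ang -0.5558551025390628
layout -1.1067828301269071 37.88752278442383 ang -1.2262805175781253
layout -0.453566994555619 112.68261267395019 ang -0.2628100585937503
[608.1 191.4 300.3] [ 0.  1. -0. -0.] 93.95553838091412
scene [294.8 157.5] 141 low [ 501.1 -157.5  117.4] top [ 506.  -163.7  177.9]
scene [313.9 153.8] 75 low [ 449.2 -148.5  118.6] top [ 439.5 -151.6  175.8]
pot (array([ 482.6, -142.7]), np.float64(36.20613657515523))
side [260.5 204.5] 221 low [ 489.  -175.2  118.6] top [ 506.7 -164.   174.8]
side [232.4 213. ] 118 low [ 446.5 -154.2  118.2] top [ 436.5 -156.3  173.4]
pot (array([ 480.9, -146. ]), np.float64(37.14282495451166))
```

View pics/c8.png

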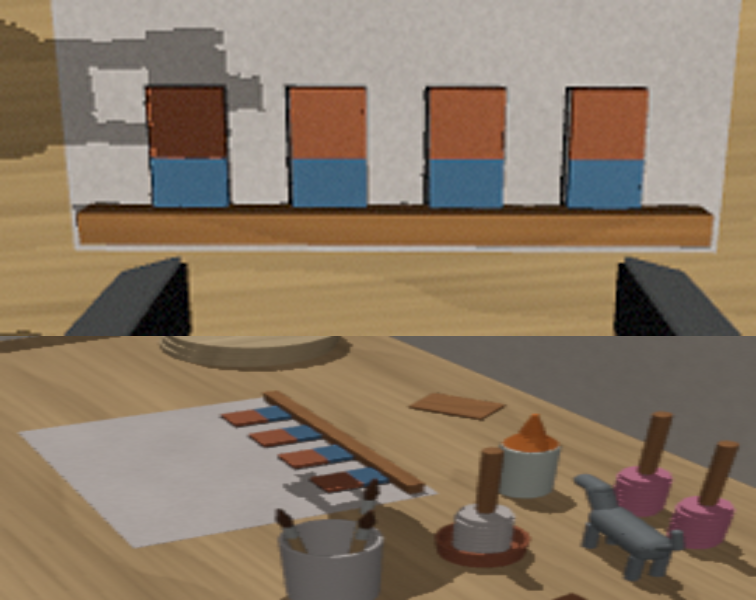

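The crop shows all four tiles square in their outlines with their ends on the batten (row 205). Below it are the three brushes bristles up in the upright pot at (330,545) and the bottle brush upright in its dish at (485,510), with the dog and squeeze bottle undisturbed.

```bash
python3 -c "
from cell import bot
print(bot.finish_job())"
```

```text
the job is handed in; nothing more can be done
None
```

I handed the job in at about 53 s with everything in place: pot scrubbed, bottle brush back upright in its dish, three paintbrushes bristles up in the pot, and four tiles square on their outlines against the batten. The one departure is that I miscounted and scrubbed to the bottom five times instead of four.

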